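# Pair the two-pack paint kits

### The job

Make up the four two-pack paint kits for the next job: stand each hardener can upright in the middle of the sunken lid of the base tin with the same colour code, flat inside the rim. Set the cans down gently, never tipping one over, leave the base tins standing where they are, do not knock the mixing cup, and keep everything off the freshly painted moulding.

Things in the scene. Friction and masses are not known exactly. Their poses are not given: they have to be found in the camera images.
- can_blue (a point): the blue hardener: a round screw-neck can with a blue cap and a blue label band, loose, about 0.3 kg. Straight body 56 mm in diameter from the bottom up to 66 mm, then a dished top and a cap 40 mm in diameter; 88 mm high in all. This point is its centre, half-way up (44 mm above its bottom); z is up along the can
- can_red (a point): the red hardener: a round screw-neck can with a red cap and a red label band, loose, about 0.3 kg. Straight body 56 mm in diameter from the bottom up to 66 mm, then a dished top and a cap 40 mm in diameter; 88 mm high in all. This point is its centre, half-way up (44 mm above its bottom); z is up along the can
- can_yellow (a point): the yellow hardener: an oblong screw-neck can with a yellow cap and a yellow label band, loose, about 0.22 kg. Body 58 mm long (along x) by 36 mm thick (along y) from the bottom up to 72 mm, then a central cap 31 mm in diameter; 92 mm high in all. This point is its centre, half-way up (46 mm above its bottom); z is up along the can
- can_green (a point): the green hardener: an oblong screw-neck can with a green cap and a green label band, loose, about 0.22 kg. Body 58 mm long (along x) by 36 mm thick (along y) from the bottom up to 72 mm, then a central cap 31 mm in diameter; 92 mm high in all. This point is its centre, half-way up (46 mm above its bottom); z is up along the can
- lid_blue (a point): the blue base tin: a full lever-lid paint tin with a blue label band and a blue disc on its lid, 107 mm in diameter and 128 mm high over its rim, loose, over 1 kg, stands on the bench. The lid is a flat round pan 92 mm across, sunk 5 mm below the rim that runs round it (rim 7.5 mm wide). This point is the centre of the pan's floor, 123 mm above the tin's bottom; z is up
- lid_red (a point): the red base tin: a full lever-lid paint tin with a red label band and a red disc on its lid, 107 mm in diameter and 106 mm high over its rim, loose, over 1 kg, stands on the bench. The lid is a flat round pan 92 mm across, sunk 5 mm below the rim that runs round it (rim 7.5 mm wide). This point is the centre of the pan's floor, 101 mm above the tin's bottom; z is up
- lid_yellow (a point): the yellow base tin: a full lever-lid paint tin with a yellow label band and a yellow disc on its lid, 107 mm in diameter and 128 mm high over its rim, loose, over 1 kg, stands on the bench. The lid is a flat round pan 92 mm across, sunk 5 mm below the rim that runs round it (rim 7.5 mm wide). This point is the centre of the pan's floor, 123 mm above the tin's bottom; z is up
- lid_green (a point): the green base tin: a full lever-lid paint tin with a green label band and a green disc on its lid, 107 mm in diameter and 106 mm high over its rim, loose, over 1 kg, stands on the bench. The lid is a flat round pan 92 mm across, sunk 5 mm below the rim that runs round it (rim 7.5 mm wide). This point is the centre of the pan's floor, 101 mm above the tin's bottom; z is up
- cup: a milky plastic mixing cup, empty, 84 mm across its rim and 99 mm high, very light, standing among the tins; to be left alone. Origin: centre of its underside
- trim: a freshly painted white wooden moulding, 46 mm (x) by 150 mm (y), lying to dry on two orange painter's pyramids, its top 54 mm above the bench; wet, not to be touched. Origin: on the bench under its centre
Not all that is in view belongs to the job. What is shaped like the part that bears can_blue but turquoise is not meant.

How it is judged:
At the end, for the whole second after the job is handed in: each of the four hardener cans stands upright (within 0.06 rad) and at rest on the lid of the base tin of its own colour, its centre within 15 mm of the lid's centre and its bottom within 3.5 mm of the lid's floor (not on the rim), and all four base tins stand upright (within 0.06 rad) and at rest (horizontal distance between can_blue and lid_blue below 0.015 m and z of can_blue in the frame of lid_blue between 0.0405 and 0.0475 m and angle between each of can_blue, lid_blue, can_red, lid_red, can_yellow, lid_yellow, can_green, lid_green's own z axis and vertical below 0.06 rad and linear speed of each of hardener_blue, base_blue, hardener_red, base_red, hardener_yellow, base_yellow, hardener_green, base_green below 0.02 m/s and horizontal distance between can_red and lid_red below 0.015 m and z of can_red in the frame of lid_red between 0.0405 and 0.0475 m and horizontal distance between can_yellow and lid_yellow below 0.015 m and z of can_yellow in the frame of lid_yellow between 0.0425 and 0.0495 m and horizontal distance between can_green and lid_green below 0.015 m and z of can_green in the frame of lid_green between 0.0425 and 0.0495 m); the robot touches nothing.
It fails at once if a base tin is pushed more than 40 mm from its place or tipped (distance of any of lid_blue, lid_red, lid_yellow, lid_green from where it was at the start of the episode above 0.04 m or angle between any of lid_blue, lid_red, lid_yellow, lid_green's own z axis and vertical above 0.25 rad).
It fails at once if a hardener is dropped from more than about 20 mm or thrown (out of the fingers and faster than 0.6 m/s), or rammed on to a base tin (more than 90 N between them) ((contact force between the fingers and hardener_blue below 0.05 N and linear speed of hardener_blue above 0.6 m/s) or (contact force between the fingers and hardener_red below 0.05 N and linear speed of hardener_red above 0.6 m/s) or (contact force between the fingers and hardener_yellow below 0.05 N and linear speed of hardener_yellow above 0.6 m/s) or (contact force between the fingers and hardener_green below 0.05 N and linear speed of hardener_green above 0.6 m/s) or contact force between any of hardener_blue, hardener_red, hardener_yellow, hardener_green and base_blue above 90 N or contact force between any of hardener_blue, hardener_red, hardener_yellow, hardener_green and base_red above 90 N or contact force between any of hardener_blue, hardener_red, hardener_yellow, hardener_green and base_yellow above 90 N or contact force between any of hardener_blue, hardener_red, hardener_yellow, hardener_green and base_green above 90 N).
It fails at once if a hardener is tipped over (more than 0.8 rad) (angle between any of can_blue, can_red, can_yellow, can_green's own z axis and vertical above 0.8 rad).
It fails at once if the mixing cup is moved more than 25 mm or tipped (distance of cup from where it was at the start of the episode above 0.025 m or angle between cup's own z axis and vertical above 0.3 rad).
It fails at once if the wet moulding is touched (contact force between trim and anything else above 0.5 N).
It also fails if it takes over 109 s, if anything falls off the work surface, if the arm or the gripper's body presses on something with over 40 N, if the wrist force passes 120 N, or if a joint passes its speed limit or range.

### The arm

A 6-joint arm with a two-finger parallel gripper is mounted at the origin on the work surface. World frame = base frame: x ahead of the robot, y to its left, z up, the work surface at z = 0. Lengths are in m, angles in rad, forces in N, time in s.
With the tool pointing down it reaches from about 0.35 to 0.925 m from the base axis. Payload 6.4 kg.
Tool frame: the origin (TCP) lies at the very end of the fingers, on their centre line; the grasp point (between the pads) lies 19 mm behind it (bot.grasp_offset is the distance from the TCP to the grasp point, in m); z points along the fingers, y is the direction in which the jaws open and shut (so a half turn about z gives the same grasp; the last joint's range is limited). The gripper opens to 85 mm and grips with 20 to 120 N. Pads are 22 mm wide; open, the fingers measure 114 mm over their backs; the gripper's body (76 mm by 85 mm) begins 54 mm behind the grasp point. The pads swing forward as they close: fully open they stand 13 mm farther back than shut.
Start: joints at [-1.301, 0.245, 1.558, -0, 1.339, -0.174], TCP at [0.279, -0.587, 0.231] pointing down, gripper open.
Joint ranges: [-3.13, 3.13], [-1.02, 2.26], [0.13, 2.54], [-0.95, 4.09], [0.21, 2.88], [-2.74, 2.74]. Speed limits (rad/s): [2.57, 2.57, 3.14, 3.14, 3.14, 3.14].

### API

Orientations are given as a unit quaternion [w, x, y, z].
In Python, from station import observe, imaging, close_job, bot gives the robot as it stands.
- The arm moves only by the tool drive_tool, never from a script. Its argument "moves" is a list of rows, each a list of 3 entries, a list of its own where there are three numbers: the shift along the tool's x, y, z in m, then the turn, a rotation vector about the tool's x, y, z in units of 6 degrees (1.0 is 6 degrees), then the finger opening in m, from 0 to 0.0854. A call has 1 to 8 rows; each row shifts and turns the pose as measured when the row begins, along the tool's axes as they then stand; what a row does not reach is not made up. A row lasts 1/8 s, in which the tool goes at most 62.5 mm and 10.7 degrees, less where a joint would pass 70% of its speed; a pose out of reach is approached as far as the arm can. A call is refused whole if a number of a shift passes 0.0625 or a number of a turn 1, either way. A call with a gripper value outside its range is refused whole. The fingers move at their own pace and stop on an object; the grip force is fixed at half the most. Time passes only in rows, so rows that do not move let the fingers close. It gives the time, the measured TCP pose, the force and the opening at its end, in the units of the state.
- observe(): the state, without advancing time (a new reading comes with each control period).
- imaging.read_camera(name): name is "scene" or "top" or "wrist"; returns a dict with "color" (420x560x3 uint8, blue, green, red), "camera_matrix" (3x3 intrinsics, pixels), "k1" (the pictures are not rectified: a ray, as slopes to the right and down, at radius r is drawn at 1 + k1 r^2 times it, then the intrinsics apply), "extrinsics" (4x4, takes a point from camera to world coordinates). Camera axes: x right, y down, z forward; pixel columns grow to the right and rows downward; lengths in m; the calibration is good to about 2 mm. A picture is of the moment at which its call begins. There is no depth.
- close_job(): hands the job in, once; it reports no verdict.
The state is a dict: "clock": time; "joints": joint angles; "joint_velocities": joint speeds; "joint_efforts": joint torques, N m; "eef_pos": TCP position; "eef_rot": TCP orientation; "wrist_force": force on the tool from outside, world axes, zero at the start; "moment": the same for the moment, N m; "finger_gap": opening from 0.0 (shut) to 1.0 (fully open).
Only numpy, scipy, OpenCV 4.12 (cv2) and the standard library are available. Lean on these libraries where they do the work, as an engineer would, in place of code of your own. Each camera call takes 0.05 s, during which the arm holds its last target.

## Working session

There is one attempt and no reset: what is moved stays moved. The work goes in short steps, Python scripts to look and compute and a tool call to move; the robot and the scene stay as the last step left them, time stands still between calls to the robot, and variables do not carry over. Pictures are saved under pics/ and viewed, and the job is handed in when it is done.

Besides the shell and the picture viewer there is one more tool, called after ">>>" as a command line: name --argument value ..., lists and objects as JSON in quotes. drive_tool: Moves the arm, as the interface text tells. Its arguments: {"type":"object","properties":{"moves":{"type":"array","items":{"type":"array"}}},"required":["moves"]}

```bash
ls; mkdir -p pics
python3 - <<'E'
from station import observe, imaging, bot
import cv2
s=observe(); print(s)
print([a for a in dir(bot) if a[0]!='_'], bot.grasp_offset)
for n in ["scene","top","wrist"]:
    d=imaging.read_camera(n); cv2.imwrite(f"pics/{n}0.png",d["color"]); print(n,d["camera_matrix"].tolist(),d["k1"],d["extrinsics"].round(4).tolist())
E
```

```text
pics
{'clock': 0.0, 'joints': array([-1.30108304e+00,  2.45839381e-01,  1.55899143e+00,  3.72763216e-06,
        1.33871135e+00, -1.74116090e-01]), 'joint_velocities': array([-0.00027256,  0.00294577,  0.00139251,  0.00021837, -0.00076753,
       -0.00012955]), 'joint_efforts': array([ 2.35831176e-03, -4.29505920e+01, -3.26125467e+01,  2.58388532e-06,
        5.30697842e-03, -1.59481186e-06]), 'eef_pos': array([ 0.27895828, -0.58648632,  0.23017628]), 'eef_rot': array([-9.73726844e-04,  9.75477450e-01,  2.20097239e-01, -4.47627583e-05]), 'wrist_force': array([-0.21838432,  0.58821964, -0.0115585 ]), 'moment': array([-0.01536826,  0.02875868, -0.03194625]), 'finger_gap': 0.9989225562421377}
['Unreachable', 'grasp_offset'] 0.0187
scene [[440.39203770705376, 0.0, 272.8624962132114], [0.0, 440.39203770705376, 200.97335164108713], [0.0, 0.0, 1.0]] 0.040168318646788756 [[-0.6143, 0.6198, -0.4883, 1.056], [0.789, 0.4756, -0.3889, 0.4533], [-0.0088, -0.6242, -0.7812, 1.037], [0.0, 0.0, 0.0, 1.0]]
top [[523.7917076131134, 0.0, 268.27463311866495], [0.0, 523.7917076131134, 203.82527029472578], [0.0, 0.0, 1.0]] -0.01137514288139313 [[-0.0212, -0.9888, 0.1474, 0.2357], [-0.9998, 0.0218, 0.0026, -0.0045], [-0.0058, -0.1473, -0.9891, 1.6821], [0.0, 0.0, 0.0, 1.0]]
wrist [[366.02315288058145, 0.0, 276.5007544090612], [0.0, 366.02315288058145, 208.2335183251682], [0.0, 0.0, 1.0]] -0.06757757469453055 [[0.4286, -0.856, -0.2891, 0.3539], [-0.9035, -0.4064, -0.1362, -0.5506], [-0.0009, 0.3196, -0.9476, 0.3725], [0.0, 0.0, 0.0, 1.0]]
```

View pics/scene0.png

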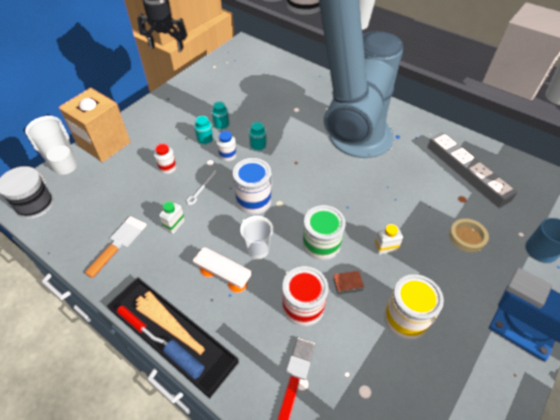

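View pics/top0.png

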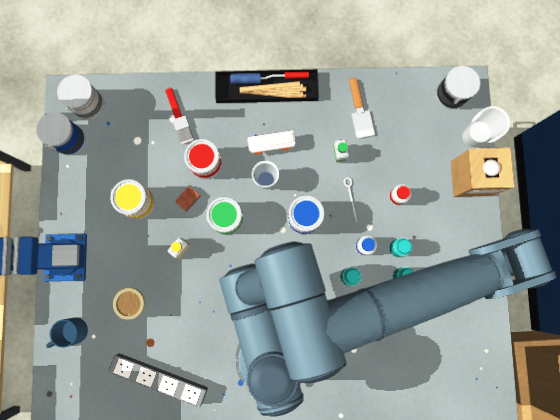

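View pics/wrist0.png

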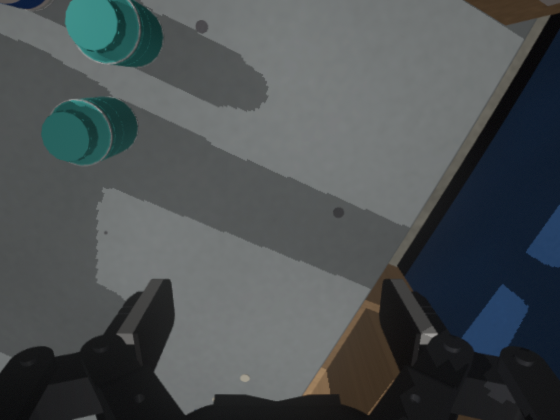

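The top view shows these candidates:
- **Cans:** blue (367,245), red (401,194), green (341,149), yellow (178,247).
- **Turquoise decoys:** (402,247), (351,276), (405,273).
- **Tin lids:** yellow (130,197), red (202,158), green (225,215), blue (306,213).
- **Keep clear of:** cup (265,174), moulding (271,141).

I'm choosing the saturated-blue cap at (367,245), not the turquoise ones. Next I'll measure everything.

```bash
cat > h.py <<'E'
import numpy as np, cv2
from station import observe, imaging, bot
from scipy.spatial.transform import Rotation as R
def ray(d,u,v):
    K=d["camera_matrix"];k=d["k1"]
    X=np.array([(u-K[0,2])/K[0,0],(v-K[1,2])/K[1,1]]);x=X.copy()
    for _ in range(20): x=X/(1+k*(x@x))
    E=d["extrinsics"]; return E[:3,3],E[:3,:3]@np.array([x[0],x[1],1])
def plane(d,u,v,z):
    o,r=ray(d,u,v); return o+r*(z-o[2])/r[2]
def proj(d,p):
    E=d["extrinsics"];c=E[:3,:3].T@(np.array(p)-E[:3,3]);x=c[:2]/c[2];x=x*(1+d["k1"]*(x@x));K=d["camera_matrix"]
    return np.array([K[0,0]*x[0]+K[0,2],K[1,1]*x[1]+K[1,2]])
HUE={"blue":(105,125),"red":None,"yellow":(22,35),"green":(52,78)}
def mask(img,c,smin=150,vmin=90):
    h=cv2.cvtColor(img,cv2.COLOR_BGR2HSV);H,S,V=[h[...,i].astype(int) for i in range(3)]
    m=(S>smin)&(V>vmin)
    m&=((H<8)|(H>172)) if c=="red" else (H>=HUE[c][0])&(H<=HUE[c][1])
    return m.astype(np.uint8)
def blobs(img,c,amin=25,**k):
    n,l,s,ce=cv2.connectedComponentsWithStats(mask(img,c,**k))
    return [(ce[i],s[i]) for i in range(1,n) if s[i][4]>=amin]
def tri(d1,p1,d2,p2):
    o1,r1=ray(d1,*p1);o2,r2=ray(d2,*p2)
    A=np.stack([r1,-r2],1);t=np.linalg.lstsq(A,o2-o1,rcond=None)[0]
    a=o1+t[0]*r1;b=o2+t[1]*r2
    return (a+b)/2,np.linalg.norm(a-b)
E
python3 - <<'E'
from h import *
for n in ["top","scene"]:
    d=imaging.read_camera(n); im=d["color"]
    for c in HUE:
        for ce,s in blobs(im,c):
            print(n,c,ce.round(1),s.tolist(),*[plane(d,*ce,z).round(4)[:2] for z in (.09,.101,.123)])
    if n=="top": cv2.imwrite("pics/topc.png",cv2.resize(im[120:300,90:440],None,fx=2.2,fy=2.2,interpolation=cv2.INTER_CUBIC))
    else: cv2.imwrite("pics/scc.png",cv2.resize(im[90:340,130:450],None,fx=2.3,fy=2.3,interpolation=cv2.INTER_CUBIC))
E
```

```text
top blue [ 68.7 145.5] [63, 141, 11, 9, 38] [0.6719 0.6218] [0.6689 0.6175] [0.6628 0.6088]
top blue [305.9 212.9] [294, 201, 25, 25, 501] [ 0.4423 -0.1149] [ 0.4409 -0.1142] [ 0.4381 -0.1127]
top blue [ 59.1 258.8] [37, 234, 49, 47, 1152] [0.3181 0.6388] [0.3175 0.6343] [0.3164 0.6254]
top blue [ 25.1 255.2] [18, 237, 15, 37, 457] [0.3312 0.7433] [0.3305 0.7381] [0.3292 0.7278]
top blue [  0.6 252.4] [0, 238, 3, 37, 73] [0.3413 0.8188] [0.3405 0.8132] [0.3391 0.8018]
top blue [368.  244.3] [362, 238, 13, 13, 128] [ 0.342  -0.3003] [ 0.3413 -0.2983] [ 0.3398 -0.2942]
top red [296.   74.6] [284, 72, 25, 7, 151] [ 0.8881 -0.0977] [ 0.8836 -0.097 ] [ 0.8746 -0.0957]
top red [173.  102.5] [166, 88, 16, 30, 204] [0.8044 0.2947] [0.8004 0.2926] [0.7926 0.2885]
top red [201.1 155.6] [189, 144, 25, 24, 467] [0.6296 0.206 ] [0.6269 0.2045] [0.6215 0.2016]
top red [211.7 171.2] [197, 159, 24, 18, 49] [0.5793 0.173 ] [0.5769 0.1718] [0.5722 0.1694]
top red [186.8 198. ] [176, 187, 20, 22, 228] [0.4967 0.2504] [0.4949 0.2486] [0.4913 0.2451]
top red [403.  192.2] [397, 186, 13, 13, 129] [ 0.5   
[... 2011 characters left out ...]
46 0.3247]
scene yellow [391.1 230.2] [386, 225, 12, 12, 110] [0.3537 0.2854] [0.3618 0.2874] [0.3782 0.2913]
scene yellow [386.7 247.4] [377, 244, 22, 6, 41] [0.4075 0.3019] [0.415  0.3037] [0.4301 0.3072]
scene yellow [418.1 296.2] [401, 281, 35, 31, 844] [0.4821 0.4242] [0.4888 0.4246] [0.5021 0.4253]
scene yellow [401.3 326.4] [386, 307, 40, 29, 227] [0.572 0.428] [0.5776 0.4283] [0.5889 0.4288]
scene green [168.4 207. ] [163, 202, 11, 10, 82] [ 0.654  -0.2311] [ 0.6586 -0.2231] [ 0.668  -0.2072]
scene green [324.2 222.2] [311, 212, 28, 22, 472] [0.4382 0.1336] [0.4453 0.1374] [0.4597 0.1448]
scene green [321.8 249.9] [308, 245, 31, 9, 114] [0.5135 0.1769] [0.5198 0.1801] [0.5324 0.1866]
```

View pics/topc.png

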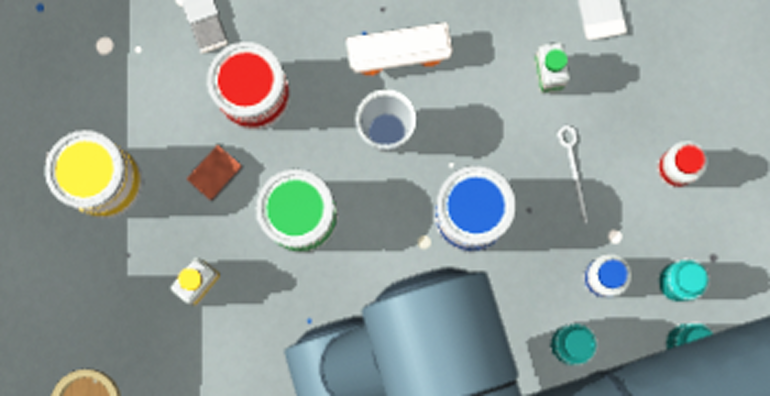

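View pics/scc.png

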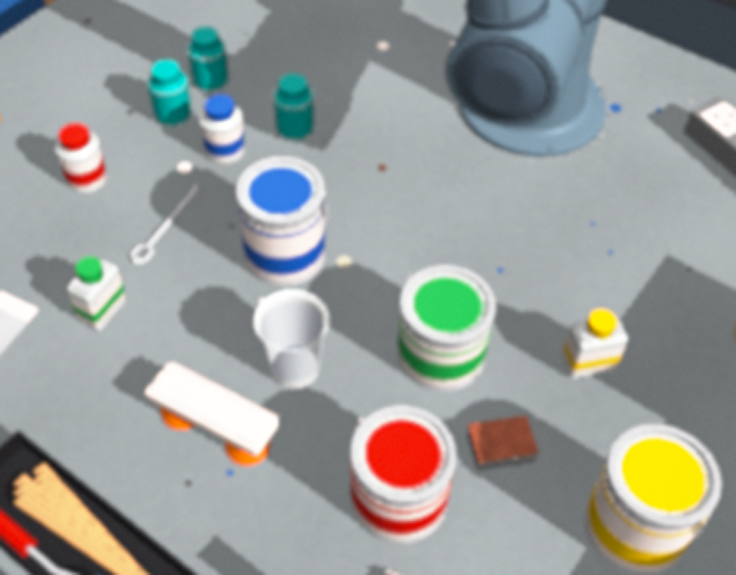

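Top and scene views agree on the lids to 2–3 mm: blue (.4395,-.1125), red (.628,.205), yellow (.501,.4245), green (.444,.137). I'll go above the blue can first and refine its position with the wrist camera.

>>> drive_tool --moves '[[[0.03, -0.039, 0], [0, 0, 0], 0.085], [[0.03, -0.039, 0], [0, 0, 0], 0.085], [[0.03, -0.039, 0], [0, 0, 0], 0.085], [[0.03, -0.039, 0], [0, 0, 0], 0.085], [[0.03, -0.039, 0], [0, 0, 0], 0.085], [[0.03, -0.039, 0], [0, 0, 0], 0.085], [[0, 0, 0], [0, 0, 0], 0.085]]'

```text
clock: 1.12
eef_pos: [0.3422, -0.2898, 0.2297]
eef_rot: [-0.001, 0.976, 0.219, 0.0]
wrist_force: [-0.6, -1.5, 0.4]
finger_gap: 0.998
```

```bash
cat >> h.py <<'E'
def look(c,z,name,amin=150,sv=True,**k):
    d=imaging.read_camera("wrist");im=d["color"]
    for ce,s in blobs(im,c,amin=amin,**k): print(c,ce.round(1),s.tolist(),plane(d,*ce,z).round(4))
    if sv: cv2.imwrite(f"pics/{name}.png",im)
    return d
def need(p,yaw=None):
    s=observe();q=np.array(s["eef_rot"]);M=R.from_quat(q[[1,2,3,0]]).as_matrix()
    cy=np.arctan2(M[1,0],M[0,0]); y=cy if yaw is None else yaw
    D=np.array([[np.cos(y),np.sin(y),0],[np.sin(y),-np.cos(y),0],[0,0,-1]])
    rv=R.from_matrix(M.T@D).as_rotvec()
    print("t",round(s["clock"],2),"tcp",s["eef_pos"].round(4),"yaw",cy.round(4),"j",s["joints"].round(2),"F",s["wrist_force"].round(1),"gap",round(s["finger_gap"]*85.4,1))
    print("shift now-axes",(M.T@(np.array(p)-s["eef_pos"])).round(4),"final-axes",(D.T@(np.array(p)-s["eef_pos"])).round(4),"turn(6deg)",(np.rad2deg(rv)/6).round(2))
E
python3 - <<'E'
from h import *
d=look("blue",.088,"w1")
need([.342,-.3,.2])
E
```

```text
blue [85.   6.2] [46, 0, 79, 17, 907] [ 0.4101 -0.1055  0.088 ]
blue [290.1 192. ] [267, 168, 48, 48, 1735] [ 0.3478 -0.2987  0.088 ]
t 1.18 tcp [ 0.342  -0.2911  0.23  ] yaw 0.4406 j [-0.96 -0.25  2.05  0.    1.34  0.17] F [0.1 0.1 0.2] gap 84.9
shift now-axes [-0.0038  0.008   0.03  ] final-axes [-0.0038  0.008   0.03  ] turn(6deg) [-0.   -0.01  0.  ]
```

View pics/w1.png

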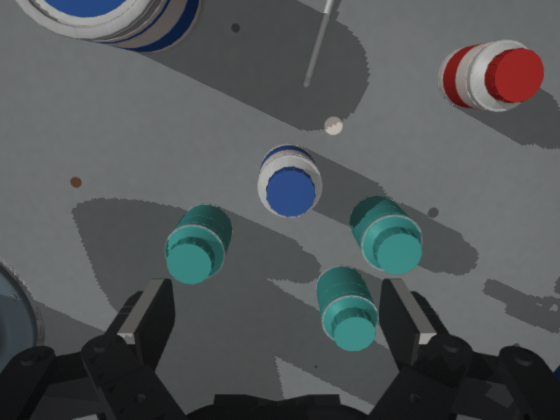

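Blue cap at (290,192), with the turquoise decoys at (192,258), (393,250) and (351,330). All three lie below the jaw line, so they don't get in the way. I'll go lower and measure again.

>>> drive_tool --moves '[[[0.001, 0.0095, 0.03], [0, 0, 0], 0.085], [[0, 0, 0.03], [0, 0, 0], 0.085], [[0, 0, 0.02], [0, 0, 0], 0.085], [[0, 0, 0], [0, 0, 0], 0.085]]'

```text
clock: 1.68
eef_pos: [0.3471, -0.3043, 0.1493]
eef_rot: [0.002, 0.976, 0.217, 0.001]
wrist_force: [0.3, 0.4, -0.1]
finger_gap: 0.994
```

Run:
```python
from h import *
d=look("blue",.088,"w2")
E0=d["extrinsics"];print(E0[:3,3].round(4))
s=observe();M=R.from_quat(np.array(s["eef_rot"])[[1,2,3,0]]).as_matrix()
print("cam in tool",(M.T@(E0[:3,3]-s["eef_pos"])).round(4))
h=cv2.cvtColor(d["color"],cv2.COLOR_BGR2HSV);m=((h[...,0]>82)&(h[...,0]<95)&(h[...,1]>120)).astype(np.uint8)
n,l,st,ce=cv2.connectedComponentsWithStats(m)
for i in range(1,n):
    if st[i][4]>400: print("turq",ce[i],plane(d,*ce[i],.07).round(3))
need([.3465,-.299,.025])
```

```text
blue [269.1 227. ] [237, 196, 65, 62, 3036] [ 0.3476 -0.2991  0.088 ]
[ 0.4219 -0.2683  0.2915]
cam in tool [ 0.083  -0.0009 -0.1411]
turq [379.58909642 245.14285714] [ 0.36  -0.374  0.07 ]
turq [168.18822171 259.02482679] [ 0.291 -0.25   0.07 ]
turq [408.26610979 278.55449483] [ 0.347 -0.405  0.07 ]
turq [144.69594595 289.44226044] [ 0.262 -0.242  0.07 ]
turq [338.23598589 332.51313211] [ 0.287 -0.382  0.07 ]
turq [352.35980231 380.26556837] [ 0.252 -0.414  0.07 ]
t 1.73 tcp [ 0.3476 -0.3049  0.1504] yaw 0.4369 j [-0.97 -0.12  2.1  -0.    1.16  0.17] F [ 0.1 -0.5  0.1] gap 85.5
shift now-axes [ 0.0014 -0.0066  0.1254] final-axes [ 0.0015 -0.0058  0.1254] turn(6deg) [ 0.06 -0.01 -0.  ]
```

View pics/w2.png

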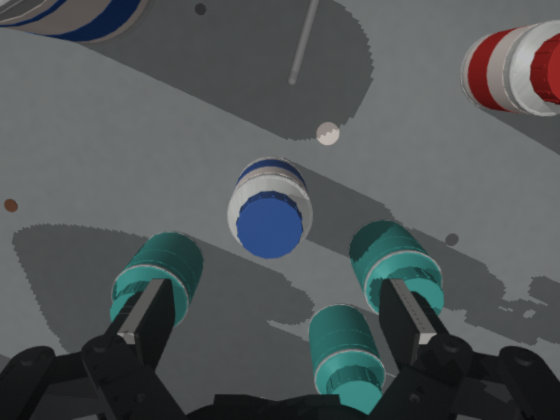

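Consistent at (.347,-.299). At this yaw the decoys leave only about 5 mm to the fingers, so I'll turn the jaws about 75° before descending.

>>> drive_tool --moves '[[[0, 0, 0], [0, 0, -1], 0.085], [[0, 0, 0], [0, 0, -1], 0.085], [[0, 0, 0], [0, 0, -1], 0.085], [[0, 0, 0], [0, 0, -1], 0.085], [[0, 0, 0], [0, 0, -1], 0.085], [[0, 0, 0], [0, 0, -1], 0.085], [[0, 0, 0], [0, 0, -1], 0.085], [[0, 0, 0], [0, 0, -1], 0.085]]'

```text
clock: 2.72
eef_pos: [0.3508, -0.3152, 0.1629]
eef_rot: [0.013, 0.797, 0.604, -0.001]
wrist_force: [1.0, 0.7, 0.4]
finger_gap: 0.995
```

>>> drive_tool --moves '[[[0, 0, 0], [0, 0, -1], 0.085], [[0, 0, 0], [0, 0, -1], 0.085], [[0, 0, 0], [0, 0, -1], 0.085], [[0, 0, 0], [0, 0, -1], 0.085], [[0, 0, 0], [0, 0, -1], 0.085], [[0, 0, 0], [0, 0, 0], 0.085]]'

```text
clock: 3.48
eef_pos: [0.3532, -0.3226, 0.1729]
eef_rot: [0.02, 0.608, 0.794, -0.007]
wrist_force: [0.2, 0.5, 0.2]
finger_gap: 0.995
```

Run:
```python
from h import *
d=look("blue",.088,"w3")
need([.3467,-.2995,.025])
```

```text
blue [272.6 173.8] [242, 142, 62, 63, 2939] [ 0.3457 -0.2977  0.088 ]
t 3.52 tcp [ 0.3532 -0.3226  0.1729] yaw 1.834 j [-0.98 -0.13  2.06 -0.    1.17 -1.24] F [0.2 0.4 0.2] gap 85.0
shift now-axes [ 0.0302 -0.0022  0.1467] final-axes [ 0.024  -0.0003  0.1479] turn(6deg) [0.12 0.4  0.  ]
```

View pics/w3.png

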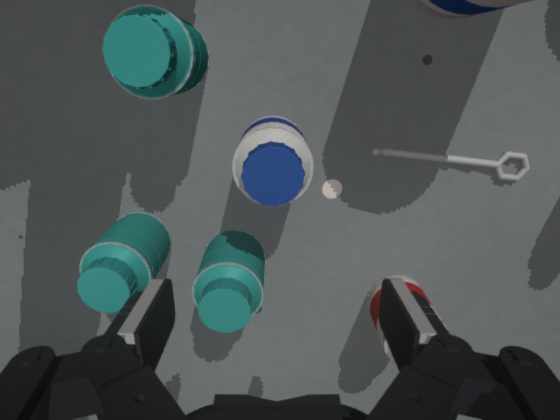

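Blue cap at (272,174). The two viewing angles average to (.346,-.299). Next I'll correct tilt and position, then descend.

>>> drive_tool --moves '[[[0.025, 0, 0.02], [0.12, 0.4, 0], 0.085], [[0, 0, 0.03], [0, 0, 0], 0.085], [[0, 0, 0], [0, 0, 0], 0.085]]'

```text
clock: 3.9
eef_pos: [0.346, -0.2958, 0.1191]
eef_rot: [-0.003, 0.609, 0.793, 0.001]
wrist_force: [0.6, -0.0, -0.5]
finger_gap: 0.996
```

Run:
```python
from h import *
need([.3462,-.299,.025])
```

```text
t 3.9 tcp [ 0.346  -0.2958  0.1191] yaw 1.831 j [-0.96 -0.08  2.12  0.    1.1  -1.22] F [ 0.6 -0.  -0.5] gap 85.0
shift now-axes [-0.0037 -0.0005  0.094 ] final-axes [-0.0031 -0.0006  0.0941] turn(6deg) [-0.01 -0.06  0.  ]
```

>>> drive_tool --moves '[[[-0.003, 0, 0.024], [0, -0.06, 0], 0.085], [[0, 0, 0.025], [0, 0, 0], 0.085], [[0, 0, 0.025], [0, 0, 0], 0.085], [[0, 0, 0.01], [0, 0, 0], 0.085], [[0, 0, 0], [0, 0, 0], 0.085]]'

```text
clock: 4.53
eef_pos: [0.3475, -0.2978, 0.0353]
eef_rot: [-0.0, 0.61, 0.792, -0.0]
wrist_force: [0.1, -0.4, -0.4]
finger_gap: 0.994
```

Run:
```python
from h import *
need([.3462,-.299,.025])
look("blue",.088,"w4")
```

```text
t 4.53 tcp [ 0.3475 -0.2978  0.0353] yaw 1.8296 j [-0.96  0.09  2.15 -0.    0.91 -1.21] F [ 0.1 -0.4 -0.4] gap 84.9
shift now-axes [-0.0008 -0.0016  0.0103] final-axes [-0.0008 -0.0016  0.0103] turn(6deg) [-0.01 -0.    0.  ]
blue [269.  360.4] [205, 317, 129, 84, 8323] [ 0.3449 -0.2947  0.088 ]
```

View pics/w4.png

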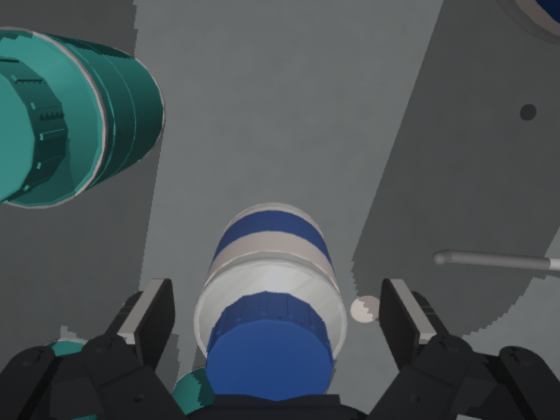

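The can sits centred between the fingers (cap column about 270, finger centre about 277). I'll go down 10 mm and close.

>>> drive_tool --moves '[[[-0.001, -0.0015, 0.01], [0, 0, 0], 0.085], [[0, 0, 0], [0, 0, 0], 0.085], [[0, 0, 0], [0, 0, 0], 0.05], [[0, 0, 0], [0, 0, 0], 0.045], [[0, 0, 0], [0, 0, 0], 0.045], [[0, 0, 0], [0, 0, 0], 0.045]]'

```text
clock: 5.32
eef_pos: [0.3476, -0.3014, 0.0278]
eef_rot: [0.002, 0.61, 0.792, -0.001]
wrist_force: [0.2, -1.2, 0.4]
finger_gap: 0.643
```

Run:
```python
from h import *
need([.3462,-.299,.025])
```

```text
t 5.33 tcp [ 0.3476 -0.3014  0.0278] yaw 1.8295 j [-0.96  0.11  2.15 -0.    0.89 -1.22] F [ 0.2 -1.2  0.4] gap 54.9
shift now-axes [ 0.0027 -0.0008  0.0027] final-axes [ 0.0027 -0.0008  0.0028] turn(6deg) [0.01 0.05 0.  ]
```

>>> drive_tool --moves '[[[0, 0, -0.02], [0, 0, 0], 0.045], [[0, 0, -0.04], [0, 0, 0], 0.045], [[0, 0, -0.045], [0, 0, 0], 0.045], [[0, 0, -0.045], [0, 0, 0], 0.045], [[0, 0, -0.02], [0, 0, 0], 0.045], [[0, 0, 0], [0, 0, 0], 0.045]]'

```text
clock: 6.08
eef_pos: [0.3448, -0.2968, 0.1978]
eef_rot: [-0.003, 0.61, 0.792, 0.001]
wrist_force: [0.1, -0.2, -4.4]
finger_gap: 0.638
```

Run:
```python
from h import *
need([.4395,-.1125,.2])
d=imaging.read_camera("wrist");cv2.imwrite("pics/w5.png",d["color"])
```

```text
t 6.08 tcp [ 0.3448 -0.2968  0.1978] yaw 1.8295 j [-0.96 -0.19  2.07 -0.    1.27 -1.22] F [ 0.1 -0.2 -4.4] gap 54.4
shift now-axes [ 0.1539  0.1387 -0.0017] final-axes [ 0.1539  0.1387 -0.0022] turn(6deg) [-0.03 -0.06  0.  ]
```

View pics/w5.png

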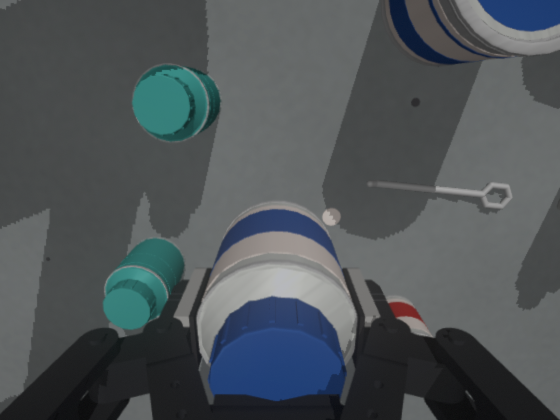

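The blue can is held upright. I'll move most of the way, then re-measure the lid with the wrist camera.

>>> drive_tool --moves '[[[0.02, 0.025, 0], [0, -0.06, 0], 0.045], [[0.02, 0.03, 0], [0, 0, 0], 0.045], [[0.02, 0.03, 0], [0, 0, 0], 0.045], [[0.01, 0.03, 0], [0, 0, 0], 0.045], [[0, 0.01, 0], [0, 0, 0], 0.045], [[0, 0, 0], [0, 0, 0], 0.045]]'

```text
clock: 6.88
eef_pos: [0.4443, -0.1898, 0.1833]
eef_rot: [-0.013, 0.611, 0.792, -0.001]
wrist_force: [-0.2, 0.1, -2.8]
finger_gap: 0.64
```

Run:
```python
from h import *
need([.4395,-.1125,.2])
d=look("blue",.123,"w6",amin=800)
```

```text
t 6.88 tcp [ 0.4443 -0.1898  0.1833] yaw 1.8273 j [-0.64 -0.09  2.   -0.    1.25 -0.89] F [-0.2  0.1 -2.8] gap 54.7
shift now-axes [ 0.0763  0.0147 -0.0155] final-axes [ 0.076   0.015  -0.0167] turn(6deg) [-0.16 -0.18  0.  ]
blue [309.6  94.7] [237, 20, 146, 151, 17331] [ 0.4409 -0.1086  0.123 ]
blue [275.  361.9] [209, 320, 134, 81, 7959] [ 0.4669 -0.282   0.123 ]
```

View pics/w6.png

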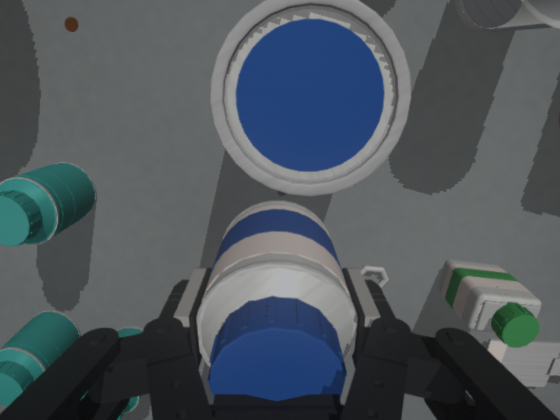

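>>> drive_tool --moves '[[[0.025, 0.005, -0.015], [-0.16, -0.18, 0], 0.045], [[0.025, 0.005, 0], [0, 0, 0], 0.045], [[0.02, 0.003, 0], [0, 0, 0], 0.045], [[0, 0, 0], [0, 0, 0], 0.045]]'

```text
clock: 7.42
eef_pos: [0.4361, -0.1196, 0.1973]
eef_rot: [-0.002, 0.613, 0.79, -0.001]
wrist_force: [0.1, -1.3, -4.1]
finger_gap: 0.642
```

Run:
```python
from h import *
need([.4405,-.1115,.1515])
for n in("scene","top"):
    d=imaging.read_camera(n);im=d["color"];u,v=proj(d,[.44,-.11,.15]).astype(int)
    cv2.imwrite(f"pics/{n}1.png",cv2.resize(im[max(v-70,0):v+70,u-90:u+90],None,fx=4,fy=4,interpolation=cv2.INTER_CUBIC))
```

```text
t 7.42 tcp [ 0.4361 -0.1196  0.1973] yaw 1.8207 j [-0.52 -0.2   2.08 -0.    1.27 -0.77] F [ 0.1 -1.3 -4.1] gap 54.9
shift now-axes [0.0067 0.0064 0.0458] final-axes [0.0068 0.0063 0.0458] turn(6deg) [-0.03 -0.02  0.  ]
```

View pics/scene1.png

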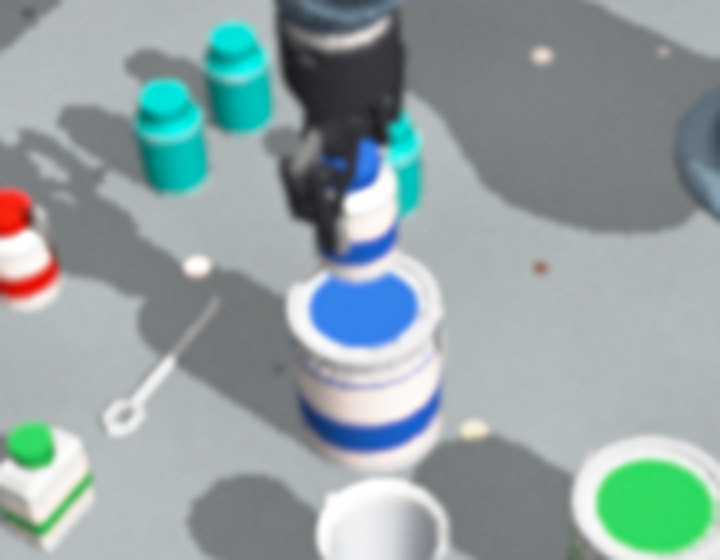

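The can hangs above the blue lid. I'll centre it and lower to about 7 mm above the floor.

>>> drive_tool --moves '[[[0.006, 0.006, 0.01], [-0.03, 0, 0], 0.045], [[0, 0, 0.015], [0, 0, 0], 0.045], [[0, 0, 0.008], [0, 0, 0], 0.045], [[0, 0, 0], [0, 0, 0], 0.045]]'

```text
clock: 8.02
eef_pos: [0.4405, -0.1138, 0.1609]
eef_rot: [-0.001, 0.615, 0.789, 0.0]
wrist_force: [0.6, -0.0, -3.9]
finger_gap: 0.643
```

Run:
```python
from h import *
need([.4405,-.1115,.1508])
```

```text
t 8.03 tcp [ 0.4405 -0.1138  0.1609] yaw 1.8176 j [-0.5  -0.15  2.1   0.    1.19 -0.75] F [ 0.6 -0.  -3.9] gap 54.9
shift now-axes [0.0022 0.0005 0.0101] final-axes [0.0023 0.0005 0.0101] turn(6deg) [-0.01 -0.03  0.  ]
```

>>> drive_tool --moves '[[[0.002, 0.0005, 0.005], [0, 0, 0], 0.045], [[0, 0, 0.004], [0, 0, 0], 0.045], [[0, 0, 0], [0, 0, 0], 0.045]]'

```text
clock: 8.4
eef_pos: [0.4408, -0.1119, 0.1516]
eef_rot: [-0.001, 0.615, 0.789, 0.0]
wrist_force: [-0.5, 0.1, -2.9]
finger_gap: 0.644
```

Run:
```python
from h import *
need([.4405,-.1115,.1508])
```

```text
t 8.4 tcp [ 0.4408 -0.1119  0.1516] yaw 1.8174 j [-0.5  -0.13  2.11  0.    1.17 -0.75] F [-0.5  0.1 -2.9] gap 55.0
shift now-axes [ 0.0005 -0.0002  0.0008] final-axes [ 0.0005 -0.0002  0.0008] turn(6deg) [-0.01 -0.02  0.  ]
```

Barely touching, or about 1 mm above the lid. One more 1.5 mm, then open partly (to 75 mm) and back up.

>>> drive_tool --moves '[[[0, 0, 0.002], [0, 0, 0], 0.045], [[0, 0, 0.001], [0, 0, 0], 0.045], [[0, 0, 0], [0, 0, 0], 0.065], [[0, 0, 0], [0, 0, 0], 0.08], [[0, 0, 0], [0, 0, 0], 0.08]]'

```text
clock: 9.02
eef_pos: [0.443, -0.113, 0.1522]
eef_rot: [0.002, 0.615, 0.789, 0.001]
wrist_force: [-0.1, -0.0, 0.3]
finger_gap: 0.937
```

Run:
```python
from h import *
need([.4405,-.1115,.23])
d=imaging.read_camera("wrist");cv2.imwrite("pics/w7.png",d["color"])
```

```text
t 9.03 tcp [ 0.443  -0.113   0.1522] yaw 1.8175 j [-0.5  -0.13  2.11  0.    1.17 -0.75] F [-0.1 -0.   0.3] gap 80.0
shift now-axes [ 0.0019 -0.0018 -0.0778] final-axes [ 0.0021 -0.002  -0.0778] turn(6deg) [0.03 0.02 0.  ]
```

View pics/w7.png

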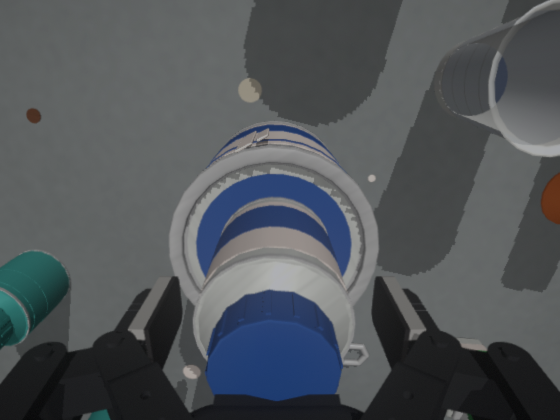

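The blue can stands centred in the pan. I'll lift clear and go to the red can.

>>> drive_tool --moves '[[[0, 0, -0.03], [0, 0, 0], 0.08], [[0, 0, -0.04], [0, 0, 0], 0.085], [[0, 0, -0.03], [0, 0, 0], 0.085], [[-0.04, 0, -0.005], [0, 0, 0], 0.085], [[-0.05, -0.003, 0], [0, 0, 0], 0.085], [[-0.05, -0.003, 0], [0, 0, 0], 0.085], [[-0.05, -0.003, 0], [0, 0, 0], 0.085], [[-0.05, -0.003, 0], [0, 0, 0], 0.085]]'

```text
clock: 10.07
eef_pos: [0.4917, -0.353, 0.2617]
eef_rot: [0.003, 0.613, 0.79, 0.001]
wrist_force: [0.6, -0.7, 0.1]
finger_gap: 0.996
```

>>> drive_tool --moves '[[[-0.02, 0, 0.01], [0, 0, 0], 0.085], [[0, 0, 0], [0, 0, 0], 0.085]]'

```text
clock: 10.32
eef_pos: [0.4965, -0.3763, 0.2507]
eef_rot: [0.003, 0.614, 0.789, 0.001]
wrist_force: [-0.4, -0.2, 0.6]
finger_gap: 0.996
```

Run:
```python
from h import *
need([.503,-.414,.16])
d=look("red",.088,"w8")
d=imaging.read_camera("top");cv2.imwrite("pics/top2.png",d["color"])
```

```text
t 10.32 tcp [ 0.4965 -0.3763  0.2507] yaw 1.819 j [-0.83  0.16  1.62  0.    1.36 -1.08] F [-0.4 -0.2  0.6] gap 85.1
shift now-axes [-0.0378 -0.0034  0.0908] final-axes [-0.0382 -0.003   0.0907] turn(6deg) [0.05 0.03 0.  ]
red [274.6 184. ] [254, 180, 43, 14, 155] [ 0.4961 -0.3751  0.088 ]
red [273.6 226.2] [253, 205, 43, 44, 1486] [ 0.5048 -0.4133  0.088 ]
```

View pics/w8.png

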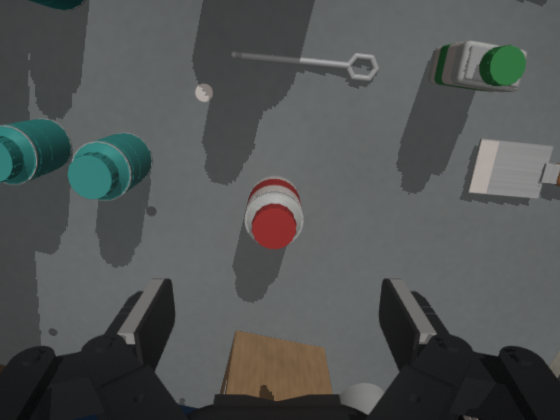

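Red cap at (274,226), giving (.505,-.414). The jaw line is clear. Descending in stages.

>>> drive_tool --moves '[[[-0.02, -0.001, 0.03], [0.05, 0.03, 0], 0.085], [[-0.018, 0, 0.04], [0, 0, 0], 0.085], [[0, 0, 0.04], [0, 0, 0], 0.085], [[0, 0, 0], [0, 0, 0], 0.085]]'

```text
clock: 10.92
eef_pos: [0.5082, -0.4101, 0.1445]
eef_rot: [0.004, 0.612, 0.791, -0.001]
wrist_force: [0.1, 0.8, -0.6]
finger_gap: 0.991
```

Run:
```python
from h import *
need([.505,-.4143,.026])
d=look("red",.088,"w9",amin=700)
```

```text
t 10.93 tcp [ 0.5082 -0.4101  0.1445] yaw 1.8256 j [-0.85  0.33  1.62  0.    1.18 -1.11] F [ 0.1  0.8 -0.6] gap 84.6
shift now-axes [-0.0024 -0.0047  0.1185] final-axes [-0.0032 -0.0042  0.1185] turn(6deg) [0.04 0.07 0.  ]
red [268.1 235.8] [235, 203, 67, 67, 3471] [ 0.5047 -0.4129  0.088 ]
```

>>> drive_tool --moves '[[[-0.003, -0.004, 0.025], [0.04, 0.07, 0], 0.085], [[0, 0, 0.035], [0, 0, 0], 0.085], [[0, 0, 0.035], [0, 0, 0], 0.085], [[0, 0, 0.012], [0, 0, 0], 0.085], [[0, 0, 0], [0, 0, 0], 0.085]]'

```text
clock: 11.6
eef_pos: [0.5107, -0.4198, 0.0447]
eef_rot: [0.009, 0.611, 0.792, -0.002]
wrist_force: [-0.8, 0.2, 0.7]
finger_gap: 0.989
```

Run:
```python
from h import *
need([.505,-.414,.026])
d=look("red",.088,"w10",amin=700)
```

```text
t 11.6 tcp [ 0.5107 -0.4198  0.0447] yaw 1.8274 j [-0.86  0.47  1.63 -0.    1.01 -1.12] F [-0.8  0.2  0.7] gap 84.5
shift now-axes [ 0.0074 -0.0041  0.0186] final-axes [ 0.0071 -0.004   0.0187] turn(6deg) [0.08 0.16 0.  ]
red [271.5 203.9] [229, 192, 85, 33, 1177] [ 0.4962 -0.3699  0.088 ]
red [263.7 324.7] [204, 264, 120, 119, 11071] [ 0.504  -0.4103  0.088 ]
```

View pics/w10.png

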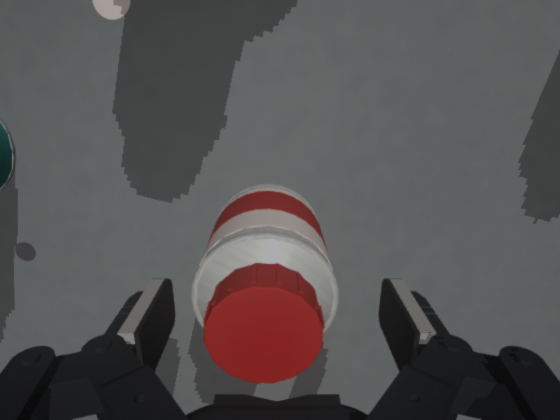

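>>> drive_tool --moves '[[[0.008, -0.004, 0.008], [0.08, 0.16, 0], 0.085], [[0, 0, 0.008], [0, 0, 0], 0.085], [[0, 0, 0], [0, 0, 0], 0.085]]'

```text
clock: 12.02
eef_pos: [0.5061, -0.4145, 0.0315]
eef_rot: [0.003, 0.611, 0.792, -0.001]
wrist_force: [-0.1, 0.4, 0.1]
finger_gap: 0.997
```

Run:
```python
from h import *
need([.505,-.4135,.026])
```

```text
t 12.03 tcp [ 0.5061 -0.4145  0.0315] yaw 1.8277 j [-0.86  0.49  1.64 -0.    1.   -1.12] F [-0.1  0.4  0.1] gap 85.1
shift now-axes [ 0.0013 -0.0008  0.0055] final-axes [ 0.0013 -0.0008  0.0055] turn(6deg) [0.02 0.05 0.  ]
```

>>> drive_tool --moves '[[[0.001, -0.001, 0.006], [0.02, 0.05, 0], 0.085], [[0, 0, 0], [0, 0, 0], 0.06], [[0, 0, 0], [0, 0, 0], 0.045], [[0, 0, 0], [0, 0, 0], 0.045], [[0, 0, 0], [0, 0, 0], 0.045]]'

```text
clock: 12.65
eef_pos: [0.5054, -0.4145, 0.0261]
eef_rot: [0.0, 0.611, 0.792, -0.0]
wrist_force: [-0.2, -0.3, -0.1]
finger_gap: 0.645
```

Run:
```python
from h import *
need([.505,-.4135,.026])
```

```text
t 12.65 tcp [ 0.5054 -0.4145  0.0261] yaw 1.8278 j [-0.86  0.5   1.64  0.    1.   -1.12] F [-0.2 -0.3 -0.1] gap 55.1
shift now-axes [ 0.0011 -0.0001  0.0001] final-axes [ 0.0011 -0.0001  0.0001] turn(6deg) [0.   0.01 0.  ]
```

Gripped (55 mm). Lift high and cross to the red tin.

>>> drive_tool --moves '[[[0, 0, -0.02], [0, 0, 0], 0.045], [[0, 0, -0.045], [0, 0, 0], 0.045], [[0, 0, -0.05], [0, 0, 0], 0.045], [[0, 0, -0.05], [0, 0, 0], 0.045], [[0, 0, -0.05], [0, 0, 0], 0.045], [[0, 0, -0.02], [0, 0, 0], 0.045], [[0, 0, 0], [0, 0, 0], 0.045]]'

```text
clock: 13.52
eef_pos: [0.5042, -0.413, 0.274]
eef_rot: [0.001, 0.611, 0.792, -0.0]
wrist_force: [-0.7, 0.3, -3.2]
finger_gap: 0.64
```

>>> drive_tool --moves '[[[0.025, 0.01, -0.005], [0, 0, 0], 0.045], [[0.045, 0.022, -0.005], [0, 0, 0], 0.045], [[0.045, 0.022, -0.005], [0, 0, 0], 0.045], [[0.045, 0.022, -0.005], [0, 0, 0], 0.045], [[0.045, 0.022, -0.005], [0, 0, 0], 0.045], [[0.02, 0.01, 0], [0, 0, 0], 0.045]]'

```text
clock: 14.28
eef_pos: [0.5486, -0.1598, 0.292]
eef_rot: [-0.006, 0.612, 0.791, 0.0]
wrist_force: [0.8, 0.0, -2.8]
finger_gap: 0.642
```

Run:
```python
from h import *
need([.628,.205,.25])
```

```text
t 14.28 tcp [ 0.5486 -0.1598  0.292 ] yaw 1.8234 j [-0.48  0.02  1.69  0.    1.44 -0.74] F [ 0.8  0.  -2.8] gap 54.8
shift now-axes [0.3329 0.1684 0.044 ] final-axes [0.3334 0.168  0.042 ] turn(6deg) [-0.07 -0.09  0.  ]
```

Next, most of the remaining way, stopping short to measure the lid.

>>> drive_tool --moves '[[[0.035, 0.025, 0], [-0.07, -0.09, 0], 0.045], [[0.045, 0.03, 0], [0, 0, 0], 0.045], [[0.045, 0.03, 0], [0, 0, 0], 0.045], [[0.045, 0.03, 0.005], [0, 0, 0], 0.045], [[0.035, 0.025, 0.005], [0, 0, 0], 0.045], [[0.015, 0.01, 0], [0, 0, 0], 0.045], [[0, 0, 0], [0, 0, 0], 0.045]]'

```text
clock: 15.15
eef_pos: [0.6354, 0.101, 0.2715]
eef_rot: [-0.007, 0.612, 0.791, -0.004]
wrist_force: [-0.0, -0.2, -2.8]
finger_gap: 0.642
```

Run:
```python
from h import *
need([.628,.205,.2])
d=look("red",.101,"w11",amin=700)
```

```text
t 15.15 tcp [0.6354 0.101  0.2715] yaw 1.8249 j [-0.02  0.21  1.53  0.    1.42 -0.27] F [-0.  -0.2 -2.8] gap 54.8
shift now-axes [0.1021 0.02   0.0717] final-axes [0.1025 0.019  0.0715] turn(6deg) [-0.14 -0.05  0.  ]
red [305.6  57.9] [257, 7, 98, 103, 7910] [0.6298 0.2082 0.101 ]
red [516.8  18.4] [471, 7, 89, 23, 1802] [0.7846 0.2829 0.101 ]
red [280.1 232.6] [237, 219, 88, 33, 1644] [0.6483 0.0572 0.101 ]
red [277.1 360.5] [208, 313, 136, 91, 8974] [ 0.6824 -0.0855  0.101 ]
```

View pics/w11.png

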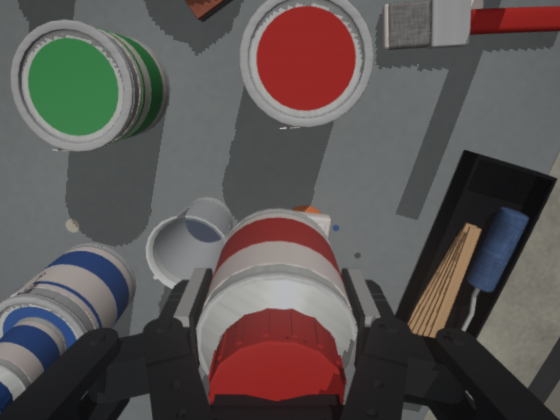

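Red lid disc at (306,58), giving (.630,.208) against (.628,.205) before. Target (.629,.2065).

>>> drive_tool --moves '[[[0.03, 0.006, 0.01], [-0.14, -0.05, 0], 0.045], [[0.04, 0.008, 0.02], [0, 0, 0], 0.045], [[0.03, 0.006, 0.02], [0, 0, 0], 0.045], [[0, 0, 0.01], [0, 0, 0], 0.045], [[0, 0, 0], [0, 0, 0], 0.045]]'

```text
clock: 15.82
eef_pos: [0.6301, 0.1949, 0.2109]
eef_rot: [0.001, 0.617, 0.787, -0.001]
wrist_force: [1.0, 0.1, -2.7]
finger_gap: 0.645
```

Run:
```python
from h import *
need([.629,.2065,.128])
```

```text
t 15.82 tcp [0.6301 0.1949 0.2109] yaw 1.8127 j [ 0.13  0.28  1.55 -0.    1.31 -0.11] F [ 1.   0.1 -2.7] gap 55.1
shift now-axes [0.0118 0.0016 0.0829] final-axes [0.0115 0.0017 0.0829] turn(6deg) [0.   0.03 0.  ]
```

>>> drive_tool --moves '[[[0.01, 0.0015, 0.02], [0, 0.03, 0], 0.045], [[0, 0, 0.025], [0, 0, 0], 0.045], [[0, 0, 0.018], [0, 0, 0], 0.045], [[0, 0, 0.004], [0, 0, 0], 0.045], [[0, 0, 0], [0, 0, 0], 0.045]]'

```text
clock: 16.45
eef_pos: [0.631, 0.2022, 0.1421]
eef_rot: [0.001, 0.619, 0.786, 0.001]
wrist_force: [1.5, 0.2, -2.8]
finger_gap: 0.643
```

Run:
```python
from h import *
need([.629,.2065,.127])
```

```text
t 16.45 tcp [0.631  0.2022 0.1421] yaw 1.8073 j [ 0.14  0.36  1.59  0.    1.19 -0.1 ] F [ 1.5  0.2 -2.8] gap 54.9
shift now-axes [ 0.0046 -0.001   0.0151] final-axes [ 0.0046 -0.0009  0.0151] turn(6deg) [0.03 0.   0.  ]
```

>>> drive_tool --moves '[[[0.004, -0.001, 0.006], [0.03, 0, 0], 0.045], [[0, 0, 0.005], [0, 0, 0], 0.045], [[0, 0, 0.002], [0, 0, 0], 0.045], [[0, 0, 0], [0, 0, 0], 0.045]]'

```text
clock: 16.95
eef_pos: [0.6302, 0.2066, 0.1304]
eef_rot: [0.001, 0.619, 0.786, 0.001]
wrist_force: [-0.7, 0.6, -2.7]
finger_gap: 0.644
```

Run:
```python
from h import *
need([.629,.2065,.127])
```

```text
t 16.95 tcp [0.6302 0.2066 0.1304] yaw 1.8076 j [ 0.15  0.37  1.59 -0.    1.17 -0.09] F [-0.7  0.6 -2.7] gap 55.0
shift now-axes [ 0.0002 -0.0012  0.0034] final-axes [ 0.0002 -0.0012  0.0034] turn(6deg) [0.04 0.01 0.  ]
```

>>> drive_tool --moves '[[[0, -0.001, 0.003], [0, 0, 0], 0.045], [[0, 0, 0.002], [0, 0, 0], 0.045], [[0, 0, 0.001], [0, 0, 0], 0.045]]'

```text
clock: 17.32
eef_pos: [0.6296, 0.2064, 0.1271]
eef_rot: [0.002, 0.619, 0.786, 0.001]
wrist_force: [-2.9, -0.2, 4.8]
finger_gap: 0.639
```

Run:
```python
from h import *
need([.629,.2065,.127])
```

```text
t 17.32 tcp [0.6296 0.2064 0.1271] yaw 1.8076 j [ 0.15  0.38  1.6  -0.    1.17 -0.09] F [-2.9 -0.2  4.8] gap 54.6
shift now-axes [ 0.0003 -0.0005  0.0001] final-axes [ 0.0003 -0.0005  0.0001] turn(6deg) [0.04 0.01 0.  ]
```

Contact with the lid (force went from -2.7 N to +4.8 N). Release and check.

>>> drive_tool --moves '[[[0, 0, 0], [0, 0, 0], 0.065], [[0, 0, 0], [0, 0, 0], 0.08], [[0, 0, 0], [0, 0, 0], 0.08]]'

```text
clock: 17.7
eef_pos: [0.6306, 0.2064, 0.1276]
eef_rot: [0.003, 0.619, 0.786, 0.002]
wrist_force: [-0.1, 0.3, 0.4]
finger_gap: 0.932
```

Run:
```python
from h import *
need([.6515,-.2335,.25])
d=imaging.read_camera("wrist");cv2.imwrite("pics/w12.png",d["color"])
d=imaging.read_camera("scene");cv2.imwrite("pics/scene2.png",d["color"])
```

```text
t 17.7 tcp [0.6306 0.2064 0.1276] yaw 1.8075 j [ 0.15  0.38  1.6  -0.    1.16 -0.09] F [-0.1  0.3  0.4] gap 79.6
shift now-axes [-0.4327 -0.082  -0.1225] final-axes [-0.4326 -0.0828 -0.1224] turn(6deg) [0.07 0.01 0.  ]
```

View pics/w12.png

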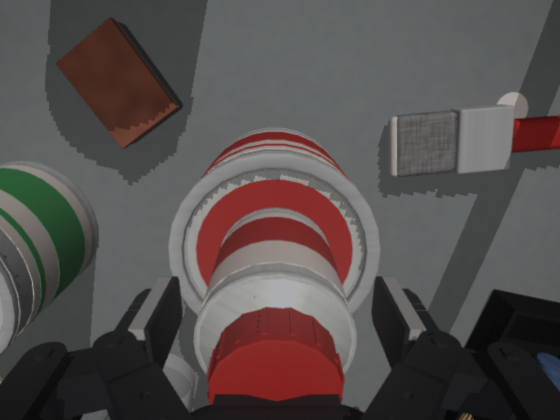

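View pics/scene2.png

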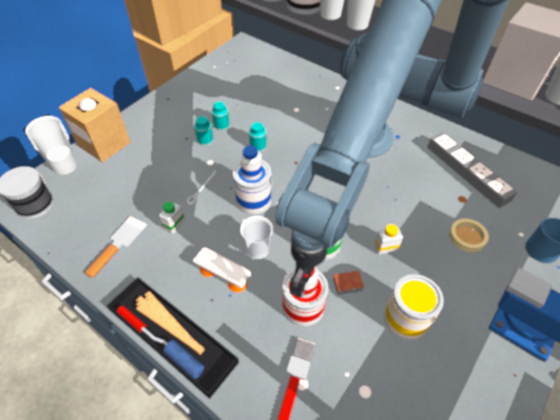

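The red can stands centred in its pan. Yellow can next, as it is closer.

>>> drive_tool --moves '[[[0, 0, -0.03], [0, 0, 0], 0.08], [[0, 0, -0.045], [0, 0, 0], 0.085], [[0, 0, -0.035], [0, 0, 0], 0.085], [[0.02, -0.04, -0.005], [0, 0, 0], 0.085], [[0.025, -0.05, 0], [0, 0, 0], 0.085], [[0.025, -0.05, 0], [0, 0, 0], 0.085], [[0.025, -0.05, 0], [0, 0, 0], 0.085], [[0.025, -0.05, 0], [0, 0, 0], 0.085]]'

```text
clock: 18.8
eef_pos: [0.3643, 0.2674, 0.2441]
eef_rot: [0.003, 0.621, 0.784, 0.004]
wrist_force: [0.5, 1.2, 0.6]
finger_gap: 0.998
```

>>> drive_tool --moves '[[[0.02, -0.03, 0], [0, 0, 0], 0.085], [[0, 0, 0], [0, 0, 0], 0.085]]'

```text
clock: 19.05
eef_pos: [0.3268, 0.2808, 0.2438]
eef_rot: [0.003, 0.619, 0.785, 0.004]
wrist_force: [0.4, -0.6, 0.3]
finger_gap: 0.995
```

Run:
```python
from h import *
need([.35,.283,.2])
d=look("yellow",.092,"w13")
```

```text
t 19.05 tcp [0.3268 0.2808 0.2438] yaw 1.8059 j [ 0.45 -0.32  2.08 -0.    1.37  0.21] F [ 0.4 -0.6  0.3] gap 85.0
shift now-axes [-0.0032  0.0226  0.0441] final-axes [-0.0032  0.0231  0.0438] turn(6deg) [ 0.1  -0.01 -0.  ]
yellow [538.9  68.1] [511, 9, 49, 112, 4263] [0.508  0.4267 0.092 ]
yellow [459.4  32.3] [445, 13, 37, 36, 209] [0.435  0.4334 0.092 ]
```

View pics/w13.png

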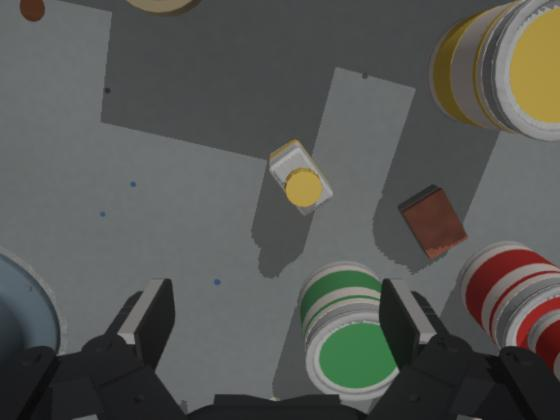

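The yellow can is at (303,187), lying diagonally. I'll measure its cap and the long axis of its top face.

```bash
cat >> h.py <<'E'
def oblong(d,cap,c,z=.072,name=None,thr=150,r=60):
    im=d["color"];g=im.min(2)
    u,v=map(int,cap);u0,v0=max(u-r,0),max(v-r,0)
    sub=im[v0:v+r,u0:u+r]
    hsv=cv2.cvtColor(sub,cv2.COLOR_BGR2HSV)
    w=((hsv[...,1]<60)&(hsv[...,2]>thr)).astype(np.uint8)|mask(sub,c,smin=110,vmin=60)
    n,l,s,ce=cv2.connectedComponentsWithStats(w)
    i=l[min(v-v0,l.shape[0]-1),u-u0]; m=(l==i).astype(np.uint8)
    cn,_=cv2.findContours(m,cv2.RETR_EXTERNAL,cv2.CHAIN_APPROX_NONE)
    cn=max(cn,key=cv2.contourArea)
    P=np.array([plane(d,p[0][0]+u0,p[0][1]+v0,z)[:2] for p in cn])
    rc=cv2.minAreaRect((P*1000).astype(np.float32)); b=cv2.boxPoints(rc)
    e=[b[1]-b[0],b[2]-b[1]];L=max(e,key=np.linalg.norm)
    print("rect c",np.round(rc[0],1),"size",np.round(rc[1],1),"long-axis deg",np.rad2deg(np.arctan2(L[1],L[0])).round(1))
    if name:
        o=cv2.resize(sub,None,fx=5,fy=5,interpolation=cv2.INTER_CUBIC);cv2.drawContours(o,[cn*5+2],-1,(255,0,255),1);cv2.imwrite(f"pics/{name}.png",o)
E
python3 - <<'E'
from h import *
d=look("yellow",.092,"w13",smin=110)
i=d["color"];print(i[187,303],i[205,310],i[165,285],i[200,320], i[220,400])
oblong(d,(303,187),"yellow",name="y1")
E
```

```text
yellow [537.8  66.8] [509, 6, 51, 115, 4606] [0.508  0.4268 0.092 ]
yellow [459.5  31.7] [444, 10, 41, 51, 264] [0.4362 0.4335 0.092 ]
yellow [301.7 186.4] [284, 167, 37, 39, 1117] [0.3499 0.2884 0.092 ]
[ 75 150 173] [102 105 107] [146 147 147] [142 143 143] [78 78 76]
rect c [348.8 287.6] size [35.2 52.5] long-axis deg -40.3
```

View pics/y1.png

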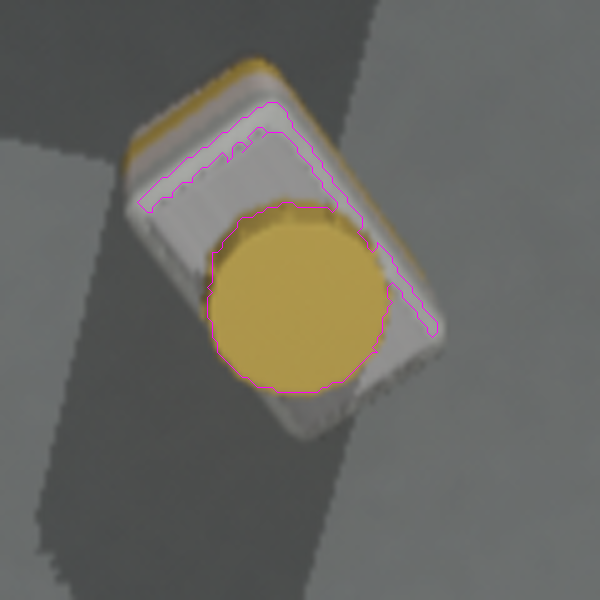

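Run:
```python
from h import *
d=imaging.read_camera("wrist")
f=lambda x,y: plane(d,243+x/5,127+y/5,.071)[:2]
a,b,c,e=f(280,98),f(443,330),f(132,208),f(303,440)
for p,q in((a,b),(c,e),(c,a),(e,b)):
    w=q-p;print(np.rad2deg(np.arctan2(w[1],w[0])).round(1),np.linalg.norm(w).round(4))
print((a+b+c+e)/4)
```

```text
-40.9 0.0516
-41.1 0.0534
50.3 0.0321
53.5 0.0324
[0.35219804 0.28720639]
```

Long axis at -40.5°, centre (.351,.288), edges 52×32 mm, which fits a rounded 58×36 body. I need the jaws at 50°, so yaw 140° (2.443).

>>> drive_tool --moves '[[[0, 0.005, 0], [0.1, 0, -1], 0.085], [[0, 0.005, 0], [0, 0, -1], 0.085], [[0, 0, 0], [0, 0, -1], 0.085], [[0, 0, 0], [0, 0, -1], 0.085], [[0, 0, 0], [0, 0, -1], 0.085], [[0, 0, 0], [0, 0, -1], 0.085], [[0, 0, 0], [0, 0, 0], 0.085]]'

```text
clock: 20.08
eef_pos: [0.348, 0.2798, 0.2438]
eef_rot: [-0.0, 0.344, 0.939, -0.001]
wrist_force: [0.1, -0.4, 0.1]
finger_gap: 0.995
```

Run:
```python
from h import *
need([.351,.2875,.15],2.443)
```

```text
t 20.07 tcp [0.348  0.2798 0.2438] yaw 2.4385 j [ 0.42 -0.27  2.04 -0.    1.37 -0.44] F [ 0.1 -0.4  0.1] gap 85.0
shift now-axes [0.0028 0.008  0.0938] final-axes [0.0027 0.0078 0.0938] turn(6deg) [-0.02  0.01 -0.04]
```

>>> drive_tool --moves '[[[0.003, 0.007, 0.03], [0, 0, -0.04], 0.085], [[0, 0, 0.04], [0, 0, 0], 0.085], [[0, 0, 0.02], [0, 0, 0], 0.085], [[0, 0, 0], [0, 0, 0], 0.085]]'

```text
clock: 20.58
eef_pos: [0.3542, 0.2863, 0.1522]
eef_rot: [0.001, 0.348, 0.938, -0.0]
wrist_force: [-0.0, 0.5, 0.5]
finger_gap: 0.998
```

Run:
```python
from h import *
need([.351,.2875,.026],2.443)
look("yellow",.092,"w14",smin=110,amin=600)
```

```text
t 20.57 tcp [0.3542 0.2863 0.1522] yaw 2.4312 j [ 0.43 -0.13  2.11 -0.    1.17 -0.43] F [-0.   0.5  0.5] gap 85.2
shift now-axes [ 0.0034 -0.0011  0.1262] final-axes [ 0.0032 -0.0011  0.1262] turn(6deg) [-0.    0.02 -0.11]
yellow [503.7 187.6] [467, 165, 93, 80, 1901] [0.4217 0.4057 0.092 ]
yellow [272.1 221.4] [246, 194, 53, 55, 2217] [0.3486 0.2886 0.092 ]
```

View pics/w14.png

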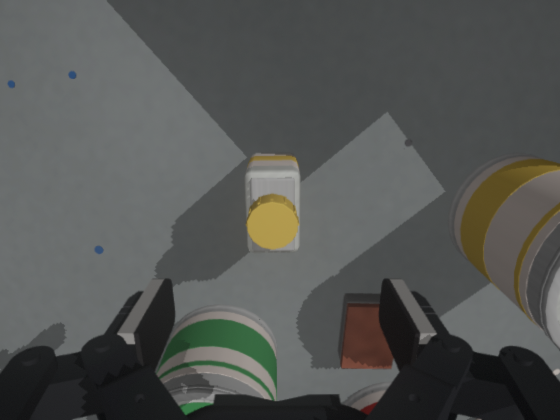

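Well aligned; cap at (272,221). Descending.

>>> drive_tool --moves '[[[0.004, -0.002, 0.025], [0, 0.02, -0.1], 0.085], [[0, 0, 0.035], [0, 0, 0], 0.085], [[0, 0, 0.035], [0, 0, 0], 0.085], [[0, 0, 0.018], [0, 0, 0], 0.085], [[0, 0, 0], [0, 0, 0], 0.085]]'

```text
clock: 21.25
eef_pos: [0.3591, 0.2906, 0.0454]
eef_rot: [0.006, 0.345, 0.938, 0.006]
wrist_force: [0.1, -0.4, 0.0]
finger_gap: 0.991
```

Run:
```python
from h import *
need([.3497,.2877,.027],2.443)
look("yellow",.092,"w15",smin=110,amin=600)
```

```text
t 21.25 tcp [0.3591 0.2906 0.0454] yaw 2.4364 j [ 0.43  0.06  2.15  0.    0.91 -0.43] F [ 0.1 -0.4  0. ] gap 84.6
shift now-axes [ 0.0054 -0.0086  0.0182] final-axes [ 0.0053 -0.0083  0.0184] turn(6deg) [ 0.15  0.07 -0.06]
yellow [256.7 201.3] [217, 195, 80, 20, 786] [0.3153 0.3207 0.092 ]
yellow [251.3 331.4] [202, 279, 98, 104, 7849] [0.3463 0.291  0.092 ]
```

View pics/w15.png

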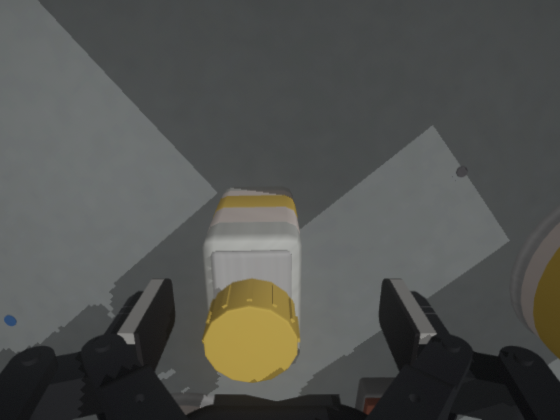

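>>> drive_tool --moves '[[[0.0055, -0.0085, 0.008], [0.15, 0.07, -0.06], 0.085], [[0, 0, 0.006], [0, 0, 0], 0.085], [[0, 0, 0], [0, 0, 0], 0.085]]'

```text
clock: 21.68
eef_pos: [0.3519, 0.289, 0.0342]
eef_rot: [0.002, 0.342, 0.94, 0.002]
wrist_force: [0.3, -0.1, 0.5]
finger_gap: 0.995
```

Run:
```python
from h import *
need([.3495,.2878,.027],2.443)
look("yellow",.092,"w15b",smin=110,amin=1600)
```

```text
t 21.68 tcp [0.3519 0.289  0.0342] yaw 2.4429 j [ 0.44  0.08  2.16  0.    0.9  -0.43] F [ 0.3 -0.1  0.5] gap 85.0
shift now-axes [ 0.0011 -0.0025  0.0072] final-axes [ 0.0011 -0.0025  0.0072] turn(6deg) [ 0.06  0.03 -0.  ]
yellow [267.8 356.6] [214, 308, 106, 93, 7661] [0.3432 0.2934 0.092 ]
```

>>> drive_tool --moves '[[[0.001, -0.0025, 0.007], [0.06, 0.03, 0], 0.085], [[0, 0, 0], [0, 0, 0], 0.05], [[0, 0, 0], [0, 0, 0], 0.025], [[0, 0, 0], [0, 0, 0], 0.025], [[0, 0, 0], [0, 0, 0], 0.025], [[0, 0, 0], [0, 0, 0], 0.025]]'

```text
clock: 22.48
eef_pos: [0.3499, 0.2879, 0.0273]
eef_rot: [0.0, 0.342, 0.94, 0.0]
wrist_force: [0.8, 0.4, -1.1]
finger_gap: 0.415
```

Run:
```python
from h import *
need([.501,.4245,.26])
d=imaging.read_camera("wrist");cv2.imwrite("pics/w16.png",d["color"])
```

```text
t 22.48 tcp [0.3499 0.2879 0.0273] yaw 2.4428 j [ 0.44  0.09  2.16  0.    0.89 -0.44] F [ 0.8  0.4 -1.1] gap 35.4
shift now-axes [-0.0278  0.2019 -0.2326] final-axes [-0.0278  0.2017 -0.2327] turn(6deg) [ 0. -0. -0.]
```

View pics/w16.png

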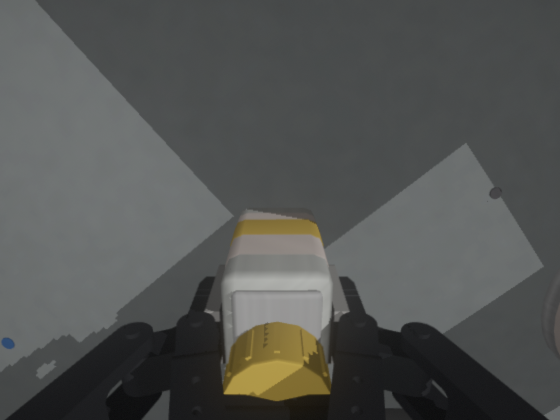

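Gripped squarely at 35.4 mm. Lift and carry to the yellow tin.

>>> drive_tool --moves '[[[0, 0, -0.02], [0, 0, 0], 0.025], [[0, 0, -0.045], [0, 0, 0], 0.025], [[0, 0, -0.05], [0, 0, 0], 0.025], [[0, 0, -0.05], [0, 0, 0], 0.025], [[0, 0, -0.03], [0, 0, 0], 0.025], [[0, 0, 0], [0, 0, 0], 0.025]]'

```text
clock: 23.28
eef_pos: [0.3476, 0.2867, 0.2252]
eef_rot: [-0.002, 0.342, 0.94, -0.002]
wrist_force: [-0.4, -1.5, -2.5]
finger_gap: 0.415
```

>>> drive_tool --moves '[[[-0.005, 0.025, 0], [0, 0, 0], 0.025], [[-0.005, 0.035, 0], [0, 0, 0], 0.025], [[-0.005, 0.035, 0], [0, 0, 0], 0.025], [[-0.005, 0.02, 0], [0, 0, 0], 0.025], [[0, 0, 0], [0, 0, 0], 0.025]]'

```text
clock: 23.9
eef_pos: [0.4342, 0.3611, 0.2109]
eef_rot: [-0.009, 0.343, 0.939, -0.009]
wrist_force: [-0.1, -0.3, -2.9]
finger_gap: 0.412
```

Run:
```python
from h import *
need([.501,.4245,.21])
look("yellow",.123,"w17",smin=110,amin=600)
```

```text
t 23.9 tcp [0.4342 0.3611 0.2109] yaw 2.4421 j [ 0.49  0.08  1.78  0.    1.3  -0.38] F [-0.1 -0.3 -2.9] gap 35.2
shift now-axes [-0.0104  0.0915 -0.0013] final-axes [-0.0104  0.0915  0.0009] turn(6deg) [-0.22 -0.09  0.  ]
yellow [416.4 229.3] [359, 176, 116, 108, 9816] [0.5013 0.427  0.123 ]
yellow [277.4 227.1] [233, 220, 89, 21, 1134] [0.4399 0.3555 0.123 ]
yellow [276.5 363.8] [224, 322, 106, 79, 5449] [0.5274 0.281  0.123 ]
```

View pics/w17.png

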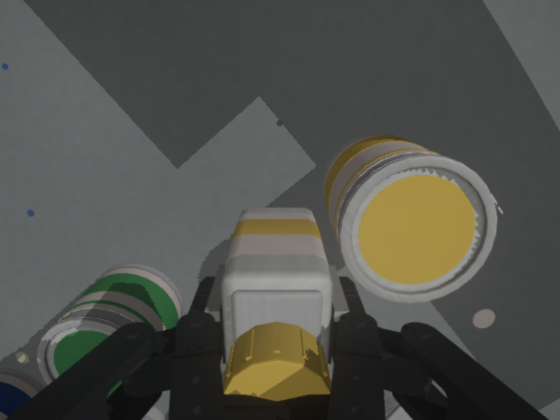

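Yellow lid disc at (416,229), giving (.501,.427), which agrees with before. Continuing over it.

>>> drive_tool --moves '[[[-0.003, 0.03, -0.01], [-0.22, -0.09, 0], 0.025], [[-0.003, 0.035, -0.003], [0, 0, 0], 0.025], [[-0.003, 0.022, 0], [0, 0, 0], 0.025], [[0, 0, 0], [0, 0, 0], 0.025]]'

```text
clock: 24.45
eef_pos: [0.493, 0.4197, 0.2172]
eef_rot: [-0.004, 0.343, 0.939, -0.004]
wrist_force: [0.3, -0.1, -2.0]
finger_gap: 0.41
```

Run:
```python
from h import *
need([.501,.426,.1505])
```

```text
t 24.45 tcp [0.493  0.4197 0.2172] yaw 2.4418 j [ 0.53  0.26  1.57  0.    1.33 -0.34] F [ 0.3 -0.1 -2. ] gap 35.0
shift now-axes [-0.0024  0.0106  0.0666] final-axes [-0.0021  0.01    0.0667] turn(6deg) [-0.1  -0.04  0.  ]
```

>>> drive_tool --moves '[[[-0.002, 0.01, 0.015], [-0.1, -0.04, 0], 0.025], [[0, 0, 0.02], [0, 0, 0], 0.025], [[0, 0, 0.015], [0, 0, 0], 0.025], [[0, 0, 0.003], [0, 0, 0], 0.025], [[0, 0, 0], [0, 0, 0], 0.025]]'

```text
clock: 25.08
eef_pos: [0.4974, 0.4236, 0.1571]
eef_rot: [-0.002, 0.343, 0.939, -0.002]
wrist_force: [0.7, 0.3, -2.0]
finger_gap: 0.414
```

Run:
```python
from h import *
need([.501,.426,.1503])
```

```text
t 25.07 tcp [0.4974 0.4236 0.1571] yaw 2.4415 j [ 0.53  0.33  1.6  -0.    1.22 -0.34] F [ 0.7  0.3 -2. ] gap 35.4
shift now-axes [-0.0012  0.0042  0.0068] final-axes [-0.0012  0.0042  0.0068] turn(6deg) [-0.06 -0.02  0.  ]
```

>>> drive_tool --moves '[[[-0.001, 0.004, 0.002], [-0.06, 0, 0], 0.025], [[0, 0, 0.003], [0, 0, 0], 0.025], [[0, 0, 0.001], [0, 0, 0], 0.025], [[0, 0, 0], [0, 0, 0], 0.025]]'

```text
clock: 25.58
eef_pos: [0.502, 0.4267, 0.1527]
eef_rot: [0.001, 0.343, 0.939, 0.002]
wrist_force: [0.7, -0.4, -2.2]
finger_gap: 0.415
```

Run:
```python
from h import *
need([.501,.426,.1503])
```

```text
t 25.57 tcp [0.502  0.4267 0.1527] yaw 2.4415 j [ 0.53  0.34  1.59  0.    1.21 -0.34] F [ 0.7 -0.4 -2.2] gap 35.4
shift now-axes [ 0.0003 -0.0012  0.0024] final-axes [ 0.0003 -0.0012  0.0024] turn(6deg) [ 0.04 -0.   -0.  ]
```

>>> drive_tool --moves '[[[0, -0.001, 0.003], [0.04, 0, 0], 0.025], [[0, 0, 0.002], [0, 0, 0], 0.025], [[0, 0, 0.001], [0, 0, 0], 0.025]]'

```text
clock: 25.95
eef_pos: [0.5022, 0.4265, 0.1503]
eef_rot: [0.001, 0.343, 0.939, 0.001]
wrist_force: [-1.4, -1.2, 0.5]
finger_gap: 0.416
```

Run:
```python
from h import *
need([.501,.426,.1503])
```

```text
t 25.95 tcp [0.5022 0.4265 0.1503] yaw 2.4418 j [ 0.53  0.34  1.59  0.    1.2  -0.34] F [-1.4 -1.2  0.5] gap 35.5
shift now-axes [ 0.0005 -0.0011  0.    ] final-axes [ 0.0005 -0.0011  0.    ] turn(6deg) [0.02 0.   0.  ]
```

>>> drive_tool --moves '[[[0, 0, 0], [0, 0, 0], 0.045], [[0, 0, 0], [0, 0, 0], 0.07], [[0, 0, 0], [0, 0, 0], 0.075]]'

```text
clock: 26.32
eef_pos: [0.5025, 0.4267, 0.1504]
eef_rot: [0.001, 0.343, 0.939, 0.001]
wrist_force: [-1.1, -0.3, 0.4]
finger_gap: 0.877
```

Run:
```python
from h import *
need([.6515,-.2335,.28])
d=imaging.read_camera("wrist");cv2.imwrite("pics/w18.png",d["color"])
```

```text
t 26.32 tcp [0.5025 0.4267 0.1504] yaw 2.4417 j [ 0.53  0.34  1.59  0.    1.2  -0.34] F [-1.1 -0.3  0.4] gap 74.9
shift now-axes [-0.5393 -0.4087 -0.1303] final-axes [-0.5392 -0.4091 -0.1296] turn(6deg) [0.03 0.01 0.  ]
```

View pics/w18.png

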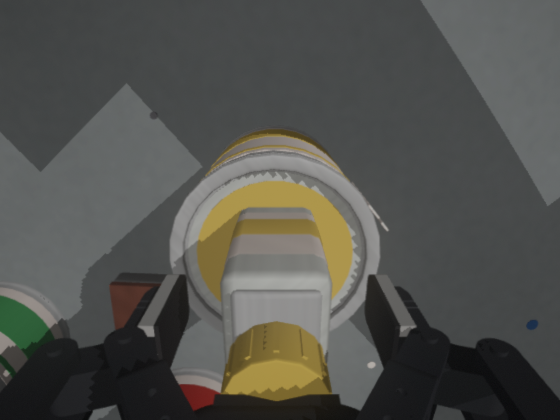

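The yellow can stands centred. Lift and cross to the green can.

>>> drive_tool --moves '[[[0, 0, -0.03], [0, 0, 0], 0.08], [[0, 0, -0.05], [0, 0, 0], 0.085], [[0, 0, -0.05], [0, 0, 0], 0.085], [[-0.03, -0.02, -0.01], [0, 0, 0], 0.085], [[-0.045, -0.034, 0], [0, 0, 0], 0.085], [[-0.045, -0.034, 0], [0, 0, 0], 0.085], [[-0.045, -0.034, 0], [0, 0, 0], 0.085], [[-0.045, -0.034, 0], [0, 0, 0], 0.085]]'

```text
clock: 27.38
eef_pos: [0.5634, 0.1681, 0.2943]
eef_rot: [0.002, 0.339, 0.941, 0.001]
wrist_force: [0.4, -0.7, 0.0]
finger_gap: 0.995
```

>>> drive_tool --moves '[[[-0.045, -0.034, 0], [0, 0, 0], 0.085], [[-0.045, -0.034, 0], [0, 0, 0], 0.085], [[-0.045, -0.034, 0], [0, 0, 0], 0.085], [[-0.045, -0.034, 0], [0, 0, 0], 0.085], [[0, 0, 0], [0, 0, 0], 0.085]]'

```text
clock: 28.0
eef_pos: [0.6162, -0.0625, 0.2944]
eef_rot: [0.003, 0.342, 0.94, 0.001]
wrist_force: [0.2, 0.4, 0.1]
finger_gap: 0.989
```

Run:
```python
from h import *
need([.6515,-.2335,.25])
d=look("green",.092,"w19",smin=100,amin=200,vmin=60)
```

```text
t 28.0 tcp [ 0.6162 -0.0625  0.2944] yaw 2.4441 j [-0.28  0.13  1.58  0.    1.43 -1.16] F [0.2 0.4 0.1] gap 84.5
shift now-axes [-0.1367 -0.1086  0.0445] final-axes [-0.1369 -0.1084  0.0444] turn(6deg) [0.04 0.04 0.  ]
green [181.7 291.7] [172, 278, 21, 30, 495] [ 0.6513 -0.2245  0.092 ]
```

View pics/w19.png

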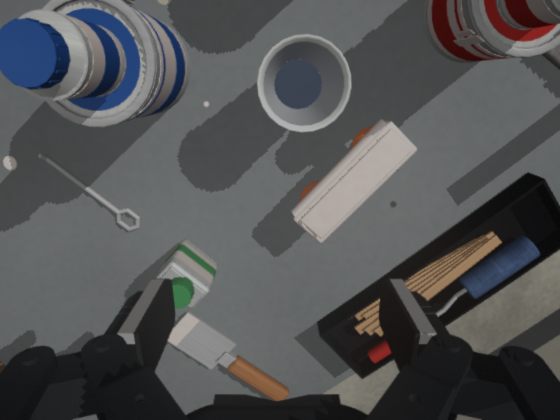

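Green can at (182,290), a putty knife beside it on the bench, and the moulding at (355,180) well away. Continue above the can.

>>> drive_tool --moves '[[[-0.03, -0.025, 0.01], [0.04, 0.04, 0], 0.085], [[-0.04, -0.033, 0.01], [0, 0, 0], 0.085], [[-0.04, -0.033, 0.01], [0, 0, 0], 0.085], [[-0.015, -0.01, 0], [0, 0, 0], 0.085], [[0, 0, 0], [0, 0, 0], 0.085]]'

```text
clock: 28.68
eef_pos: [0.6494, -0.2139, 0.2643]
eef_rot: [-0.0, 0.336, 0.942, 0.002]
wrist_force: [0.5, -0.4, -0.8]
finger_gap: 0.993
```

Run:
```python
from h import *
need([.6515,-.2335,.2])
d=look("green",.092,"w20",smin=100,amin=200,vmin=60)
g=d["color"]
b=[x for x in blobs(g,"green",amin=600,smin=100,vmin=60)]
c=max(b,key=lambda x:x[1][4])[0]; print(c)
oblong(d,c,"green",name="g1",thr=120)
```

```text
t 28.68 tcp [ 0.6494 -0.2139  0.2643] yaw 2.4558 j [-0.48  0.3   1.43  0.    1.41 -1.37] F [ 0.5 -0.4 -0.8] gap 84.8
shift now-axes [-0.0141 -0.014   0.0642] final-axes [-0.014  -0.0138  0.0643] turn(6deg) [ 0.03 -0.01 -0.  ]
green [260.8 195.7] [244, 178, 34, 36, 916] [ 0.6506 -0.2314  0.092 ]
[260.77510917 195.69104803]
rect c [ 650.5 -230.8] size [56.4 45.4] long-axis deg 7.3
```

View pics/g1.png

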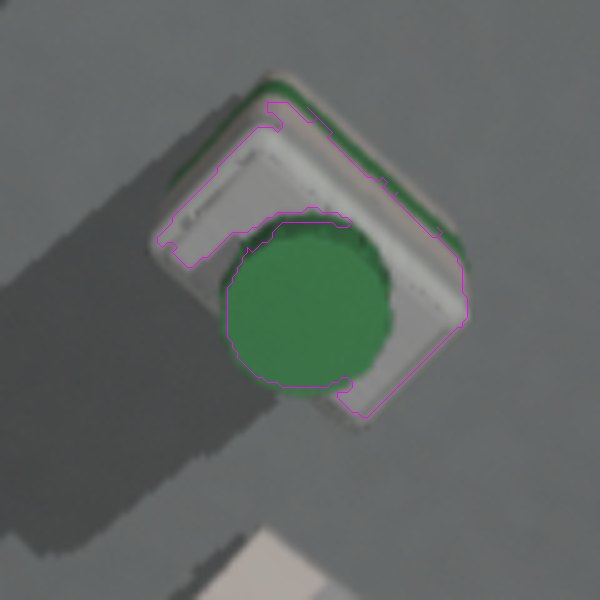

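View pics/w20.png

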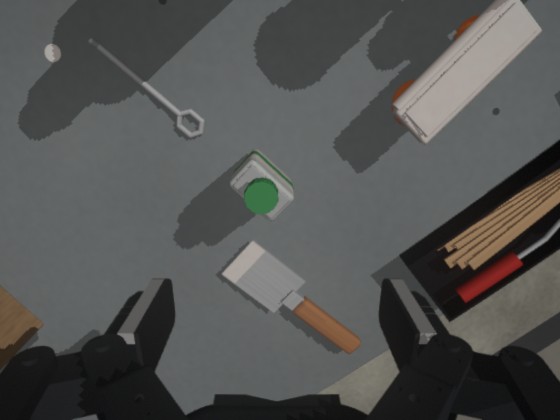

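Run:
```python
from h import *
d=imaging.read_camera("wrist")
f=lambda x,y: plane(d,200+x/5,135+y/5,.071)[:2]
a,b,c,e=f(265,125),f(467,312),f(152,243),f(362,425)
for p,q in((a,b),(c,e),(c,a),(e,b)):
    w=q-p;print(np.rad2deg(np.arctan2(w[1],w[0])).round(1),np.linalg.norm(w).round(4))
print((a+b+c+e)/4)
```

```text
7.0 0.0526
7.8 0.0541
96.6 0.0314
99.5 0.0307
[ 0.65194746 -0.23079787]
```

Long axis 7.4°, centre (.651,-.231). Turning to yaw 187.4°, which keeps j6 at about -2.2, inside its range. The moulding stays about 80 mm from the fingers.

>>> drive_tool --moves '[[[-0.003, -0.003, 0], [0, 0, -1], 0.085], [[-0.003, -0.003, 0], [0, 0, -1], 0.085], [[0, 0, 0], [0, 0, -1], 0.085], [[0, 0, 0], [0, 0, -1], 0.085], [[0, 0, 0], [0, 0, -1], 0.085], [[0, 0, 0], [0, 0, -1], 0.085], [[0, 0, 0], [0, 0, -1], 0.085], [[0, 0, 0], [0, 0, -0.8], 0.085]]'

```text
clock: 29.78
eef_pos: [0.652, -0.2037, 0.2702]
eef_rot: [0.003, -0.089, 0.996, 0.002]
wrist_force: [0.7, 0.0, 0.6]
finger_gap: 0.997
```

>>> drive_tool --moves '[[[0, 0, 0], [0, 0, 0], 0.085]]'

```text
clock: 29.9
eef_pos: [0.6521, -0.2018, 0.2709]
eef_rot: [0.004, -0.09, 0.996, 0.001]
wrist_force: [0.5, -0.5, -0.5]
finger_gap: 0.991
```

Run:
```python
from h import *
need([.651,-.231,.15],np.deg2rad(187.4))
d=look("green",.092,"w21",smin=100,amin=200,vmin=60)
```

```text
t 29.9 tcp [ 0.6521 -0.2018  0.2709] yaw -2.9617 j [-0.47  0.29  1.43  0.01  1.42 -2.22] F [ 0.5 -0.5 -0.5] gap 84.6
shift now-axes [ 0.0072 -0.0288  0.1208] final-axes [ 0.0049 -0.0288  0.1209] turn(6deg) [0.02 0.07 0.48]
green [241.9 170.7] [225, 154, 34, 34, 912] [ 0.6503 -0.2329  0.092 ]
```

View pics/w21.png

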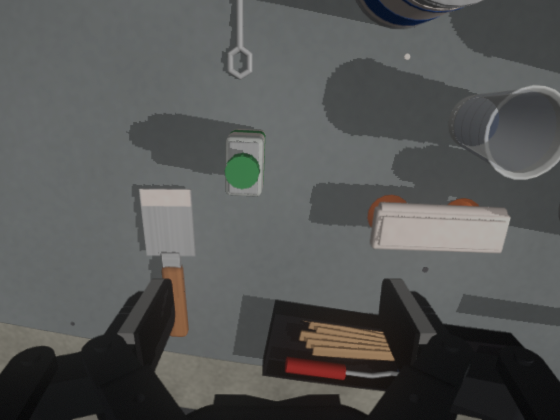

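>>> drive_tool --moves '[[[0.004, -0.015, 0.02], [0.02, 0.07, 0.3], 0.085], [[0, -0.015, 0.03], [0, 0, 0], 0.085], [[0, 0, 0.03], [0, 0, 0], 0.085], [[0, 0, 0.02], [0, 0, 0], 0.085], [[0, 0, 0], [0, 0, 0], 0.085]]'

```text
clock: 30.58
eef_pos: [0.6517, -0.2339, 0.1634]
eef_rot: [-0.002, -0.07, 0.998, 0.0]
wrist_force: [-0.5, -0.5, -0.4]
finger_gap: 0.994
```

Run:
```python
from h import *
need([.6518,-.2323,.026],np.deg2rad(187.4))
d=look("green",.092,"w22",smin=100,amin=600,vmin=60)
```

```text
t 30.57 tcp [ 0.6517 -0.2339  0.1634] yaw -3.0018 j [-0.51  0.4   1.49 -0.    1.25 -2.22] F [-0.5 -0.5 -0.4] gap 84.9
shift now-axes [-0.0008  0.0015  0.1374] final-axes [-0.0003  0.0016  0.1374] turn(6deg) [ 0.01 -0.03  0.1 ]
green [276.9 219.7] [253, 194, 49, 51, 1910] [ 0.6493 -0.2335  0.092 ]
```

View pics/w22.png

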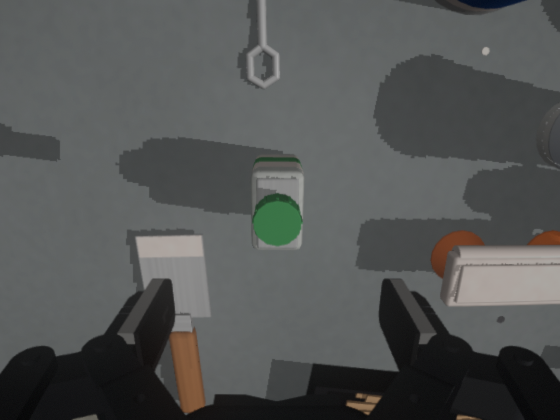

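Run:
```python
from h import *
d=imaging.read_camera("wrist");im=d["color"].copy()
y=np.deg2rad(187.4);X=np.array([np.cos(y),np.sin(y),0]);Y=np.array([np.sin(y),-np.cos(y),0]);c=np.array([.6518,-.2323,.015])
for s in(-1,1):
    q=[proj(d,c+s*a*Y+b*X).astype(int) for a,b in((.042,-.012),(.058,-.012),(.058,.012),(.042,.012))]
    cv2.polylines(im,[np.array(q)],True,(0,0,255),1)
cv2.imwrite("pics/w23.png",im)
```

```text
(no output)
```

View pics/w23.png

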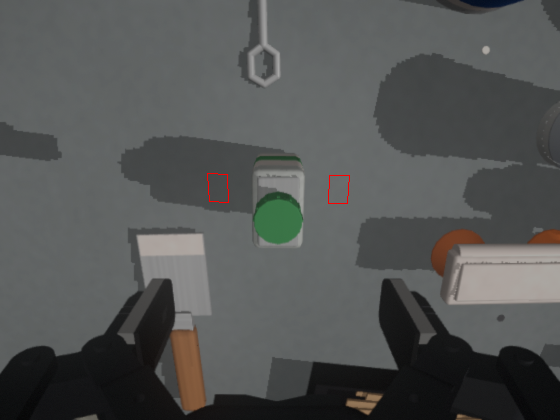

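The finger footprints (217,188) and (339,188) are clear of the scraper and the moulding. Descending.

>>> drive_tool --moves '[[[0, 0.001, 0.03], [0, -0.03, 0.1], 0.085], [[0, 0, 0.035], [0, 0, 0], 0.085], [[0, 0, 0.03], [0, 0, 0], 0.085], [[0, 0, 0.015], [0, 0, 0], 0.085], [[0, 0, 0], [0, 0, 0], 0.085]]'

```text
clock: 31.3
eef_pos: [0.6604, -0.2369, 0.0645]
eef_rot: [0.01, -0.065, 0.998, -0.006]
wrist_force: [0.1, 0.3, -0.3]
finger_gap: 0.993
```

Run:
```python
from h import *
need([.6512,-.2326,.027],np.deg2rad(187.4))
d=look("green",.092,"w24",smin=100,amin=600,vmin=60)
```

```text
t 31.3 tcp [ 0.6604 -0.2369  0.0645] yaw -3.012 j [-0.51  0.53  1.52  0.    1.08 -2.21] F [ 0.1  0.3 -0.3] gap 84.8
shift now-axes [0.0092 0.0059 0.0372] final-axes [0.0085 0.0054 0.0375] turn(6deg) [-0.12  0.18  0.  ]
green [286.4 292.1] [246, 246, 84, 89, 5485] [ 0.6478 -0.2341  0.092 ]
```

View pics/w24.png

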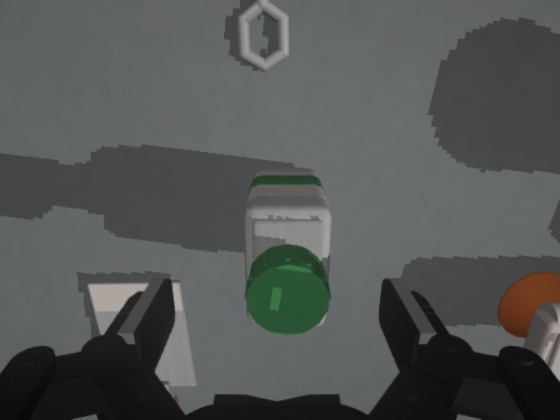

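>>> drive_tool --moves '[[[0.009, 0.005, 0.012], [-0.12, 0.18, 0], 0.085], [[0, 0, 0.012], [0, 0, 0], 0.085], [[0, 0, 0.006], [0, 0, 0], 0.085], [[0, 0, 0], [0, 0, 0], 0.085]]'

```text
clock: 31.85
eef_pos: [0.6527, -0.2342, 0.0366]
eef_rot: [0.002, -0.065, 0.998, -0.002]
wrist_force: [-1.1, -0.4, -0.3]
finger_gap: 0.996
```

Run:
```python
from h import *
need([.6510,-.2328,.027],np.deg2rad(187.4))
d=look("green",.092,"w25",smin=100,amin=600,vmin=60)
```

```text
t 31.85 tcp [ 0.6527 -0.2342  0.0366] yaw -3.0121 j [-0.51  0.56  1.53 -0.    1.05 -2.21] F [-1.1 -0.4 -0.3] gap 85.1
shift now-axes [0.0016 0.0016 0.0096] final-axes [0.0015 0.0016 0.0096] turn(6deg) [-0.03  0.04  0.  ]
green [276.  213.1] [238, 208, 81, 14, 734] [ 0.6013 -0.2403  0.092 ]
green [275.2 355.4] [227, 300, 103, 101, 7163] [ 0.6454 -0.2348  0.092 ]
```

View pics/w25.png

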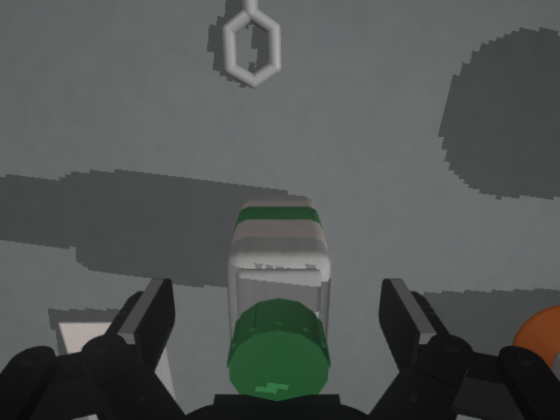

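Centred (column about 277). Down 9 mm and close.

>>> drive_tool --moves '[[[0.001, 0, 0.006], [-0.03, 0.04, 0], 0.085], [[0, 0, 0.004], [0, 0, 0], 0.085], [[0, 0, 0], [0, 0, 0], 0.05], [[0, 0, 0], [0, 0, 0], 0.025], [[0, 0, 0], [0, 0, 0], 0.025], [[0, 0, 0], [0, 0, 0], 0.025], [[0, 0, 0], [0, 0, 0], 0.025]]'

```text
clock: 32.78
eef_pos: [0.6525, -0.2348, 0.0271]
eef_rot: [0.001, -0.065, 0.998, -0.001]
wrist_force: [1.0, 0.8, -0.9]
finger_gap: 0.415
```

Run:
```python
from h import *
need([.444,.137,.26])
d=imaging.read_camera("wrist");cv2.imwrite("pics/w26.png",d["color"])
```

```text
t 32.77 tcp [ 0.6525 -0.2348  0.0271] yaw -3.0121 j [-0.51  0.57  1.53 -0.    1.04 -2.21] F [ 1.   0.8 -0.9] gap 35.4
shift now-axes [ 0.1585  0.3953 -0.2336] final-axes [ 0.1588  0.3956 -0.2329] turn(6deg) [-0.01  0.01 -0.  ]
```

View pics/w26.png

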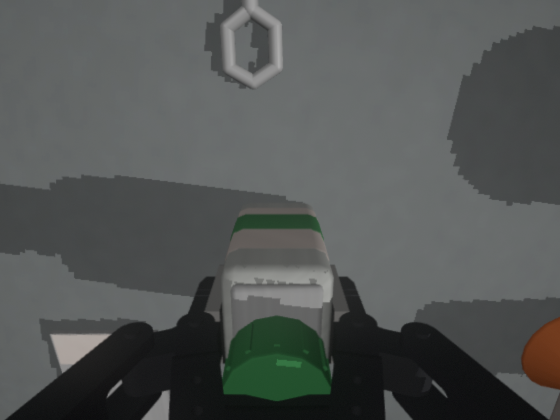

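Gripped at 35.4 mm. Lift to about 0.27 and cross to the green tin, above everything.

>>> drive_tool --moves '[[[0, 0, -0.02], [0, 0, 0], 0.025], [[0, 0, -0.045], [0, 0, 0], 0.025], [[0, 0, -0.05], [0, 0, 0], 0.025], [[0, 0, -0.05], [0, 0, 0], 0.025], [[0, 0, -0.05], [0, 0, 0], 0.025], [[0, 0, -0.03], [0, 0, 0], 0.025], [[0, 0, 0], [0, 0, 0], 0.025]]'

```text
clock: 33.7
eef_pos: [0.6513, -0.2338, 0.286]
eef_rot: [0.001, -0.065, 0.998, -0.001]
wrist_force: [1.4, 1.6, -1.7]
finger_gap: 0.414
```

>>> drive_tool --moves '[[[0.01, 0.025, -0.003], [0, 0, 0], 0.025], [[0.018, 0.045, -0.003], [0, 0, 0], 0.025], [[0.018, 0.045, -0.003], [0, 0, 0], 0.025], [[0.018, 0.045, -0.003], [0, 0, 0], 0.025], [[0.018, 0.045, -0.003], [0, 0, 0], 0.025], [[0.018, 0.045, -0.003], [0, 0, 0], 0.025], [[0.01, 0.02, 0], [0, 0, 0], 0.025], [[0, 0, 0], [0, 0, 0], 0.025]]'

```text
clock: 34.7
eef_pos: [0.4964, 0.0283, 0.2912]
eef_rot: [-0.008, -0.064, 0.998, 0.003]
wrist_force: [0.2, -0.2, -1.8]
finger_gap: 0.414
```

Run:
```python
from h import *
need([.444,.137,.2])
d=look("green",.101,"w27",smin=100,amin=600,vmin=60)
```

```text
t 34.7 tcp [0.4964 0.0283 0.2912] yaw -3.0137 j [-0.17 -0.16  1.86  0.    1.45 -1.87] F [ 0.2 -0.2 -1.8] gap 35.3
shift now-axes [0.0367 0.1139 0.0925] final-axes [0.0381 0.1145 0.0912] turn(6deg) [ 0.06 -0.15 -0.  ]
green [401.  140.7] [359, 98, 85, 86, 5658] [0.445  0.1382 0.101 ]
green [278.2 222. ] [235, 216, 86, 16, 902] [0.5374 0.0368 0.101 ]
green [272.5 362.8] [223, 317, 108, 84, 6053] [0.7055 0.0521 0.101 ]
```

View pics/w27.png

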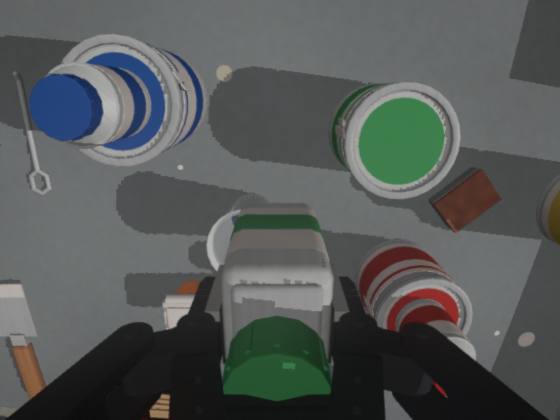

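Green lid at (401,141), giving (.445,.138), which agrees. Continue over it.

>>> drive_tool --moves '[[[0.01, 0.03, 0.005], [0.06, -0.15, 0], 0.025], [[0.012, 0.04, 0.02], [0, 0, 0], 0.025], [[0.01, 0.035, 0.025], [0, 0, 0], 0.025], [[0, 0.005, 0.02], [0, 0, 0], 0.025], [[0, 0, 0], [0, 0, 0], 0.025]]'

```text
clock: 35.38
eef_pos: [0.4538, 0.1299, 0.2179]
eef_rot: [-0.0, -0.059, 0.998, -0.001]
wrist_force: [-0.0, 1.9, -2.8]
finger_gap: 0.414
```

Run:
```python
from h import *
need([.4458,.138,.1281])
```

```text
t 35.38 tcp [0.4538 0.1299 0.2179] yaw -3.024 j [ 0.04 -0.17  2.01 -0.    1.3  -1.65] F [-0.   1.9 -2.8] gap 35.4
shift now-axes [0.0069 0.0092 0.0898] final-axes [0.007  0.009  0.0898] turn(6deg) [-0.02 -0.01  0.  ]
```

>>> drive_tool --moves '[[[0.006, 0.008, 0.02], [0, 0, 0], 0.025], [[0.001, 0, 0.03], [0, 0, 0], 0.025], [[0.001, 0, 0.02], [0, 0, 0], 0.025], [[0, 0, 0.005], [0, 0, 0], 0.025], [[0, 0, 0], [0, 0, 0], 0.025]]'

```text
clock: 36.0
eef_pos: [0.4519, 0.1322, 0.146]
eef_rot: [0.004, -0.055, 0.998, -0.002]
wrist_force: [-0.9, -0.3, -1.8]
finger_gap: 0.412
```

Run:
```python
from h import *
need([.4458,.138,.1281])
```

```text
t 36.0 tcp [0.4519 0.1322 0.146 ] yaw -3.0316 j [ 0.05 -0.09  2.08 -0.    1.15 -1.63] F [-0.9 -0.3 -1.8] gap 35.2
shift now-axes [0.0056 0.0065 0.0179] final-axes [0.0054 0.0065 0.0179] turn(6deg) [-0.04  0.07 -0.  ]
```

>>> drive_tool --moves '[[[0.0055, 0.006, 0.006], [-0.04, 0.07, 0], 0.025], [[0, 0, 0.006], [0, 0, 0], 0.025], [[0, 0, 0.002], [0, 0, 0], 0.025], [[0, 0, 0], [0, 0, 0], 0.025]]'

```text
clock: 36.5
eef_pos: [0.4473, 0.1377, 0.1335]
eef_rot: [0.002, -0.055, 0.998, 0.0]
wrist_force: [-0.6, -0.2, -1.8]
finger_gap: 0.415
```

Run:
```python
from h import *
need([.4458,.138,.1281])
```

```text
t 36.5 tcp [0.4473 0.1377 0.1335] yaw -3.032 j [ 0.06 -0.08  2.09  0.    1.12 -1.62] F [-0.6 -0.2 -1.8] gap 35.5
shift now-axes [0.0015 0.0004 0.0054] final-axes [0.0015 0.0004 0.0054] turn(6deg) [-0.    0.04 -0.  ]
```

>>> drive_tool --moves '[[[0.0015, 0, 0.003], [0, 0.04, 0], 0.025], [[0, 0, 0.003], [0, 0, 0], 0.025], [[0, 0, 0.002], [0, 0, 0], 0.025], [[0, 0, 0.001], [0, 0, 0], 0.025]]'

```text
clock: 37.0
eef_pos: [0.447, 0.1377, 0.128]
eef_rot: [0.0, -0.055, 0.998, -0.0]
wrist_force: [-1.2, -1.0, 0.6]
finger_gap: 0.415
```

Run:
```python
from h import *
need([.4458,.138,.1281])
```

```text
t 37.0 tcp [0.447  0.1377 0.128 ] yaw -3.0313 j [ 0.06 -0.07  2.09 -0.    1.11 -1.62] F [-1.2 -1.   0.6] gap 35.5
shift now-axes [ 0.0012  0.0004 -0.0001] final-axes [ 0.0012  0.0004 -0.0001] turn(6deg) [-0.01  0.   -0.  ]
```

In contact. Release and rise (straight up).

>>> drive_tool --moves '[[[0, 0, 0], [0, 0, 0], 0.045], [[0, 0, 0], [0, 0, 0], 0.07], [[0, 0, 0], [0, 0, 0], 0.075]]'

```text
clock: 37.38
eef_pos: [0.4477, 0.1377, 0.1284]
eef_rot: [0.001, -0.055, 0.998, -0.0]
wrist_force: [0.6, -0.2, 0.4]
finger_gap: 0.877
```

Run:
```python
from h import *
need([.4458,.138,.26])
d=imaging.read_camera("wrist");cv2.imwrite("pics/w28.png",d["color"])
```

```text
t 37.38 tcp [0.4477 0.1377 0.1284] yaw -3.0314 j [ 0.06 -0.07  2.09 -0.    1.11 -1.62] F [ 0.6 -0.2  0.4] gap 74.9
shift now-axes [ 0.0016  0.0004 -0.1316] final-axes [ 0.0019  0.0005 -0.1316] turn(6deg) [-0.01  0.02 -0.  ]
```

View pics/w28.png

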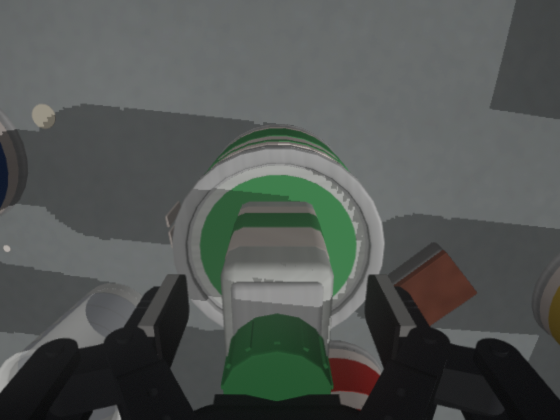

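>>> drive_tool --moves '[[[0, 0, -0.03], [0, 0, 0], 0.08], [[0, 0, -0.05], [0, 0, 0], 0.085], [[0, 0, -0.05], [0, 0, 0], 0.085], [[0, 0, -0.04], [0, 0, 0], 0.085], [[0.03, 0, -0.01], [0, 0, 0], 0.085], [[0.03, 0, 0], [0, 0, 0], 0.085], [[0, 0, 0], [0, 0, 0], 0.085]]'

```text
clock: 38.3
eef_pos: [0.386, 0.1309, 0.3138]
eef_rot: [0.001, -0.055, 0.998, -0.0]
wrist_force: [1.8, 0.4, 0.3]
finger_gap: 0.994
```

Run:
```python
from h import *
need([.4458,.138,.26])
lid={"blue":(.4403,-.111,.123),"red":(.629,.2065,.101),"yellow":(.501,.426,.123),"green":(.4448,.1378,.101)}
H={"blue":.088,"red":.088,"yellow":.092,"green":.092}
for n in("top","scene"):
    d=imaging.read_camera(n);cv2.imwrite(f"pics/{n}3.png",d["color"])
    for c,l in lid.items():
        for ce,s in blobs(d["color"],c,amin=25,smin=130):
            p=plane(d,*ce,l[2]+H[c])
            if np.hypot(*(p[:2]-l[:2]))<.03: print(n,c,"cap",ce.round(1),s[4],"err mm",((p[:2]-l[:2])*1000).round(1))
```

```text
t 38.3 tcp [0.386  0.1309 0.3138] yaw -3.0319 j [ 0.05 -0.43  2.04 -0.    1.53 -1.63] F [1.8 0.4 0.3] gap 84.9
shift now-axes [-0.0602  0.0006  0.0539] final-axes [-0.0602  0.0005  0.0538] turn(6deg) [-0.01  0.01 -0.  ]
top blue cap [304.2 217.6] 156 err mm [-26.9   9.7]
top blue cap [307.9 209. ] 145 err mm [-2.5 -1.6]
top red cap [198.3 148.8] 139 err mm [-3.2 -5.5]
top yellow cap [120.  191.2] 95 err mm [-1.  -5.2]
scene blue cap [249.8 151.6] 151 err mm [4.8 2.5]
scene red cap [305.3 268.6] 246 err mm [ 3.4 -2.4]
scene yellow cap [427.5 277.5] 200 err mm [ 6.2 -1.7]
scene green cap [326.3 201.8] 103 err mm [6.2 0.7]
```

View pics/top3.png

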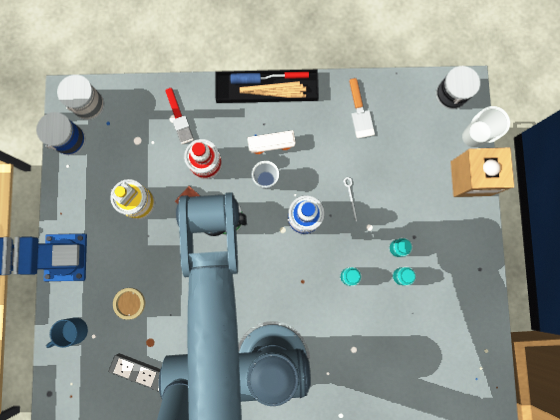

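View pics/scene3.png

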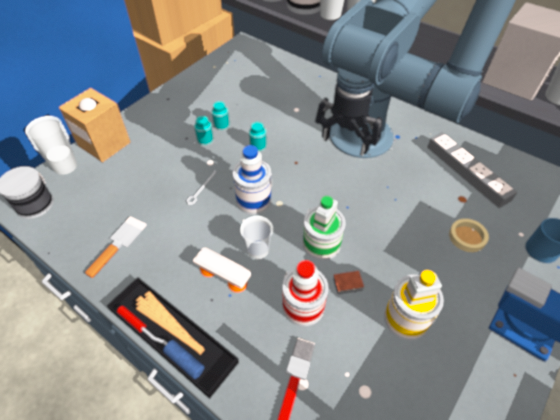

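All four cans stand upright in their lids. The cap offsets from the lid centres are at most about 6 mm, in opposite directions in the two views. The cup and moulding are where they were, and the arm is clear. Handing in.

```bash
python3 -c "
from station import close_job
print(close_job())"
```

```text
the job is handed in; nothing more can be done
None
```

All four hardener cans are standing in the lids of their own base tins, and I handed the job in at 38 s of the 109 s allowed. No verdict was reported.

- **Placing:** each can was lowered until it just touched the lid, then released. The highest contact force I read at the wrist was about 5 N. The wrist pictures after each release showed the can upright, inside the rim and centred.
- **Last checks:** the final top and scene views put every measured cap within about 6.5 mm of its lid centre, against the 15 mm allowed. The two views disagree with each other by up to about 7 mm, as expected because part of the cap side counts as cap.
- **Gap in the checks:** the arm hid the green cap from the top camera, so the green can was checked only in the scene view (about 6 mm) and the wrist picture after release.
- **Surroundings:** by eye in the final pictures, the tins, mixing cup, moulding and turquoise cans were where they had been, and the open gripper stood clear of everything.

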